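Load the viscometer and crank its tilt to the mark

ROBOT

A 6-joint arm with a two-finger parallel gripper is mounted at the origin on the work surface. World frame = base frame: x ahead of the robot, y to its left, z up, the work surface at z = 0. Lengths are in m, angles in rad, forces in N, time in s.
With the tool pointing down it reaches from about 0.4 to 0.925 m from the base axis. Payload 12.5 kg.
Tool frame: the origin (TCP) lies at the very end of the fingers, on their centre line; the grasp point (between the pads) lies 19 mm behind it; z points along the fingers, y is the line along which they close (so a half turn about z gives the same grasp; the last joint's range is limited). The gripper opens to 95 mm and grips with 3 to 60 N. Pads are 20 mm wide; open, the fingers measure 119 mm over their backs; the gripper's body (75 mm by 180 mm) begins 59 mm behind the grasp point.
Start: joints at [1.055, 0.491, 1.559, -0, 1.092, -0.106], TCP at [0.249, 0.573, 0.215] pointing down, gripper open.
Joint ranges: [-3.1, 3.1], [-0.84, 2.19], [0.05, 2.79], [-1.13, 4.28], [0.06, 2.93], [-2.69, 2.69]. Speed limits (rad/s): [2.22, 2.22, 2.79, 3.14, 3.14, 3.14].

INTERFACE

Orientations are given as a unit quaternion [x, y, z, w].
In Python, from cell import ctrl, cams, order gives the robot as it stands.
- The arm moves only by the tool servo_tool, never from a script. Its argument "increments" is a list of rows, each an object of numbers: "dx", "dy", "dz": the shift along the tool's x, y, z in cm; "ax", "ay", "az": the turn, a rotation vector about the tool's x, y, z in rad; "grip": the closure, from 0 (fully open) to 1 (shut). In form: [{"dx": .., "dy": .., "dz": .., "ax": .., "ay": .., "az": .., "grip": ..}, ...]. A call has 1 to 5 rows; each row shifts and turns the commanded pose from where the row before left it, along the tool's axes as they then stand; what a row does not reach is not made up. A row lasts 1/10 s, in which the tool goes at most 50 mm and 8.59 degrees, less where a joint would pass 70% of its speed; a pose out of reach is approached as far as the arm can. A call is refused whole if a number of a shift passes 5 or a number of a turn 0.15, either way. A call with a gripper value outside its range is refused whole. The fingers move at their own pace and stop on an object; "squeeze" is the grip in N (left out, the last holds). Time passes only in rows, so rows that do not move let the fingers close. It gives the time, the measured TCP pose, the force, the opening and the grip force at its end, in the units of the state.
- ctrl.read_state(): the state, without advancing time (a new reading comes with each control period).
- cams.grab_frame(name): name is "side" or "top" or "wrist"; returns the picture (384x512x3 uint8, blue, green, red); there is no depth.
- cams.get_calibration(name): a dict with "vertical_fov" (degrees; the focal length in pixels is half the picture's height over the tangent of half this angle, whatever the lens; pixels are square), "cx", "cy" (the principal point, pixels), "R" (3x3) and "t" (3): a world point X has camera coordinates R X + t; the wrist camera has in their place "mount" (4x4, takes a point from camera to tool coordinates, whose origin is the TCP and whose axes are the flange's). Camera axes: x right, y down, z forward; pixel columns grow to the right and rows downward; lengths in m; the calibration is good to about 2 mm. A picture is of the moment at which its call begins: read the wrist's pose just before it. get_calibration takes no time and is no camera call.
- order.finish_job(): hands the job in; it is judged then, once.
The state is a dict: "time_s": time; "joints": joint angles; "joint_velocities": joint speeds; "joint_torque": joint torques, N m; "eef_pos": TCP position; "ee_rot": TCP orientation; "ft_force": force on the tool from outside, world axes, zero at the start; "wrist_torque": the same for the moment, N m; "gripper_width": finger opening in m; "gripper_force": force on a finger pad.
Only numpy, scipy, OpenCV 4.12 (cv2) and the standard library are available. Lean on these libraries where they do the work, as an engineer would, in place of code of your own. Each camera call takes 0.05 s, during which the arm holds its last target. There are 200 camera calls.

TASK

Lay the glass tube with the blue collars from the wooden rack into the level brass cradle of the tilting viscometer stand, let go of it, and then turn the black worm knob clockwise as often as it takes until the stand's black pointer is level with the red index tab. Set the glass down, do not drop it; leave the red tab, the other tube and everything else where they are.

Things in the scene. Friction and masses are not known exactly. Their poses are not given: they have to be found in the camera images.
- blue_tube_center (a point): centre of the loose glass tube with two blue collars at its ends and two thin blue bands: a closed cylinder, diameter 24 mm, length 120 mm, about 90 g. Its axis is the y axis of this frame (either end may be taken as the front; it may roll about y). It lies level in one of the two lanes of the rack, its centre 50 mm above the table
- red_tube_center (a point): centre of an equal tube with red collars, in the rack's other lane (lanes 84 mm apart, parallel); a bystander
- rack: wooden rack fixed to the table, 165 x 120 mm base 10 mm thick (origin: centre of its underside). Two lanes along its y, at x = -42 and +42 mm; each lane is two 12 mm thick V saddles 40 mm either side of the tube's middle, reaching no higher than the tube's axis; the middle 60 mm of the tube is free for fingers from above
- stand: fixed tilt stand; origin: centre of its underside below the pivot. Grey base 15 mm thick (x -125 to +75, y +-100 mm); gearbox 60 x 70 mm, top at z = 85 mm, at x = -90 mm carries the knob. Cradle pivots about the stand's x direction at z = 75 mm; pivot cheeks end at z = 85 mm. White scale plate at x = +60, y = 88 to 150 mm, up to z = 125 mm. Stand and rack may swap sides
- cradle_seat (a point): where the tube's centre belongs in the cradle, 120 mm above the table while level; y axis: line along which the tube lies (either way round). Two 12 mm thick brass V saddles 40 mm either side (mouth 49 mm wide, edges at the tube axis' height); end plates' inner faces 71 mm from this point; a 12 mm wide bar runs 40 mm below; the middle 60 mm is free for fingers
- knob_grip (a point): on the vertical axis of the black fluted worm knob at gripping height, 113 mm above the table (diameter 40 mm, 95 to 127 mm above the table, white mark on top), 90 mm from the cradle's middle; fingers 19 mm below this point clear the gearbox by 9 mm. Clockwise from above raises the cradle; needs about 0.1 N m, 6 to 8 rad in all by regrasping; stays where left
- tilt (a joint): tilt of the cradle in rad, 0 when level (as it starts), growing as the pointer end rises; moves 1/30 of the knob's turn once lost motion is taken up: up to 0.8 rad of the knob, unknown at the start, and again at each change of direction. The cradle cannot be pushed up by hand
- index (a joint): angle of the red index tab about the same pivot in rad, 0 when level: the tilt to be set (0.19 to 0.24). Fixed by hand friction; do not move it
- pointer_tip (a point): tip of the black pointer on the cradle, 114 mm from the pivot axis, on the +x side of the white scale plate (black ticks every 0.05 rad from level); y axis along the pointer
- index_tip (a point): inner tip of the red index tab (30 mm long, 5 mm high), 116 mm from the same pivot axis; y axis points along the tab
- amber_bottle: small amber bottle, 40 mm diameter, 75 mm tall; bystander, origin at the centre of its underside
- stopper_jar: big glass jar, 110 mm diameter, 190 mm tall; bystander, origin at the centre of its underside
- mortar: white mortar bowl, 100 mm diameter, 60 mm tall; bystander, origin at the centre of its underside
- white_pot: white pot, 56 mm diameter, 60 mm tall; bystander, origin at the centre of its underside
- brass_weight: brass balance weight, 32 mm diameter, 42 mm tall; bystander, origin at the centre of its underside
- spatula: spatula with a dark wooden handle, 170 mm, lying flat; bystander
Not all that is in view belongs to the job. What is shaped like the part that bears blue_tube_center but pink or purple is not meant.

How it is judged:
By the outcome, as a careful person would: the job done as asked, in the order asked, and still so for the second after the job is handed in, with the robot touching nothing.
It also fails if it takes over 72 s, if anything falls off the work surface, if the arm or the gripper's body presses on something with over 40 N, if the wrist force passes 120 N, or if a joint passes its speed limit or range.

## Working session

There is one attempt and no reset: what is moved stays moved. The work goes in short steps, Python scripts to look and compute and a tool call to move; the robot and the scene stay as the last step left them, time stands still between calls to the robot, and variables do not carry over. Pictures are saved under pics/ and viewed, at most 10 in all, crops included, and the job is handed in when it is done.

Besides the shell and the picture viewer there is one more tool, called after ">>>" by a JSON object that holds its "api" and its "payload". servo_tool: Moves the arm, as the interface text tells. Its arguments: {"type":"object","properties":{"increments":{"type":"array","items":{"type":"object","properties":{"dx":{"type":"number"},"dy":{"type":"number"},"dz":{"type":"number"},"ax":{"type":"number"},"ay":{"type":"number"},"az":{"type":"number"},"grip":{"type":"number"}}}},"squeeze":{"type":"number"}},"required":["increments"]}

```bash
mkdir -p pics; ls
cat > h.py <<'E'
import numpy as np,cv2
from cell import ctrl,cams,order
from scipy.spatial.transform import Rotation as Ro
def cam(name,st=None):
    c=cams.get_calibration(name); f=192/np.tan(np.radians(c["vertical_fov"])/2)
    if name=="wrist":
        M=np.array(c["mount"]); Rt=Ro.from_quat(st["ee_rot"]).as_matrix()
        Rw=Rt@M[:3,:3]; o=Rt@M[:3,3]+np.array(st["eef_pos"])
        return f,c["cx"],c["cy"],Rw,o
    R=np.array(c["R"]);t=np.array(c["t"]); return f,c["cx"],c["cy"],R.T,-R.T@t
def ray(C,u,v):
    f,cx,cy,R,o=C; d=R@np.array([(u-cx)/f,(v-cy)/f,1]); return o,d/np.linalg.norm(d)
def onz(C,u,v,z):
    o,d=ray(C,u,v); return o+d*(z-o[2])/d[2]
def proj(C,X):
    f,cx,cy,R,o=C; p=R.T@(np.array(X)-o); return np.array([cx+f*p[0]/p[2],cy+f*p[1]/p[2]])
def tri(C1,p1,C2,p2):
    o1,d1=ray(C1,*p1);o2,d2=ray(C2,*p2)
    s=np.linalg.lstsq(np.c_[d1,-d2],o2-o1,rcond=None)[0]
    a,b=o1+s[0]*d1,o2+s[1]*d2; return (a+b)/2,np.linalg.norm(a-b)
E
python3 - <<'E'
from h import *
s=ctrl.read_state();print(s)
for n in("side","top"):
    c=cams.get_calibration(n);print(n,c)
ims=[]
for n in("side","top","wrist"):
    im=cams.grab_frame(n);cv2.imwrite(f"pics/{n}0.png",im);ims.append(im)
print(cams.get_calibration("wrist"))
E
```

```text
pics
{'time_s': 0.0, 'joints': array([ 1.05543769e+00,  4.91539753e-01,  1.55947403e+00, -2.27757142e-05,
        1.09170688e+00, -1.05565235e-01]), 'joint_velocities': array([-0.00079406, -0.00125675, -0.00050534, -0.00160371,  0.00050227,
       -0.00043109]), 'joint_torque': array([ 2.47526441e-03, -6.12655020e+01, -2.58182395e+01,  6.94748084e-02,
        4.82667563e-02, -5.48230389e-05]), 'eef_pos': array([0.24884831, 0.57304082, 0.21406559]), 'ee_rot': array([ 2.03460843e-01,  9.79082921e-01, -5.40127352e-04, -1.62682761e-04]), 'ft_force': array([-0.27583573, -0.05697442,  0.66802274]), 'wrist_torque': array([-8.77522517e-03, -3.07125346e-02, -2.28687055e-06]), 'gripper_force': 0.0, 'gripper_width': 0.09527251533126968}
side {'vertical_fov': 57.46503258527173, 'cx': 254.0019805151167, 'cy': 198.2489494791926, 'R': array([[ 0.97006037, -0.2420872 ,  0.01940789],
       [-0.11364097, -0.52308378, -0.84467099],
       [ 0.21463599,  0.81717632, -0.53493387]]), 't': array([-0.5389652 ,  0.14223593,  1.03249709])}
top {'vertical_fov': 43.86754671221537, 'cx': 251.97238522252587, 'cy': 193.03246761671392, 'R': array([[ 0.02288493, -0.99973648, -0.0018021 ],
       [-0.97994388, -0.02207486, -0.19804719],
       [ 0.19795522,  0.00629825, -0.98019083]]), 't': array([-0.0079081 ,  0.58947324,  1.69869364])}
{'vertical_fov': 71.76719901680568, 'cx': 260.15836662988636, 'cy': 191.49433028428732, 'mount': array([[-1.04524104e-03, -9.55999003e-01, -2.93368050e-01,
         8.36556476e-02],
       [ 9.99998944e-01, -1.29557208e-03,  6.58986853e-04,
        -7.19617948e-04],
       [-1.01007023e-03, -2.93367051e-01,  9.55999348e-01,
        -1.71013523e-01],
       [ 0.00000000e+00,  0.00000000e+00,  0.00000000e+00,
         1.00000000e+00]])}
```

View pics/top0.png

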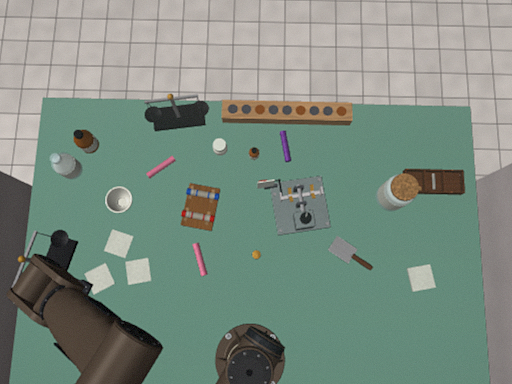

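View pics/side0.png

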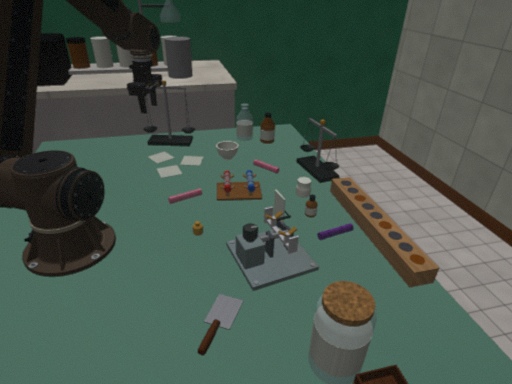

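The top view shows the rack at (202,205): blue tube in its far lane at (202,193), red tube at (199,215). The stand is at (300,205), with the knob at about (306,217) and the pointer/scale at about (268,184). Candidates for the blue tube:
- (202,193): blue collars, in the rack. This is my choice.
- (199,215): red collars.
- (161,167) and (199,258): pink sticks.
- (285,145): purple stick.

Next I'll check the choice in a crop and measure it.

Run:
```python
from h import *
im=cv2.imread("pics/top0.png");C=cam("top")
cv2.imwrite("pics/crop0.png",cv2.resize(im[165:245,170:340],None,fx=4.5,fy=4.5,interpolation=cv2.INTER_CUBIC))
hsv=cv2.cvtColor(im,cv2.COLOR_BGR2HSV)
m=cv2.inRange(hsv,(100,120,60),(128,255,255));m[:, :170]=0;m[:,240:]=0
n,l,s,c=cv2.connectedComponentsWithStats(m)
for i in range(1,n):
    if s[i,4]>2: print(s[i],c[i],onz(C,*c[i],.05))
for p,z in [((202,193),.05),((199,215),.05),((306,217),.127),((301,192),.12),((268,184),.1)]: print(p,onz(C,*p,z))
```

```text
[186 188   5   7  23] [188.04347826 191.        ] [0.59365713 0.24280005 0.05      ]
[196 190   2   6   6] [196.33333333 192.5       ] [0.58867614 0.21178828 0.05      ]
[208 193   1   5   5] [208. 195.] [0.5802099  0.16815377 0.05      ]
[214 194   5   6  22] [216.40909091 196.22727273] [0.57628426 0.13684417 0.05      ]
(202, 193) [0.58725968 0.19070017 0.05      ]
(199, 215) [0.50465352 0.19811881 0.05      ]
(306, 217) [ 0.49435527 -0.18620594  0.127     ]
(301, 192) [ 0.58484336 -0.16915457  0.12      ]
(268, 184) [ 0.61579057 -0.0519026   0.1       ]
```

View pics/crop0.png

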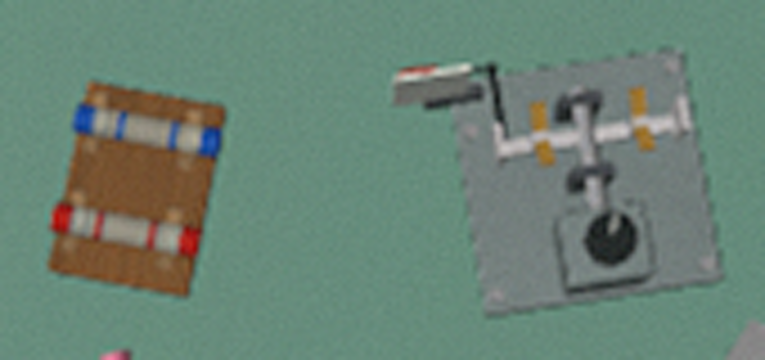

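The crop confirms it: the tube with the blue collars is in the far lane, the red one in the near lane. In the stand, the gearbox and knob are towards the robot and the pointer points left (+y). I'll move the wrist over the rack.

>>> {"api": "servo_tool", "payload": {"increments": [{"dx": -4.2, "dy": -2}, {"dx": -4.2, "dy": -2}, {"dx": -4.2, "dy": -2}, {"dx": -4.2, "dy": -2}, {"dx": -4.2, "dy": -2}]}}

```text
invalid input at $.increments[0]: expected keys dx, dy, dz, ax, ay, az, grip
```

>>> {"api": "servo_tool", "payload": {"increments": [{"dx": -4.2, "dy": -2}, {"dx": -4.2, "dy": -2}, {"dx": -4.2, "dy": -2}, {"dx": -4.2, "dy": -2}, {"dx": -4.2, "dy": -2}]}}

```text
invalid input at $.increments[0]: expected keys dx, dy, dz, ax, ay, az, grip
```

>>> {"api": "servo_tool", "payload": {"increments": [{"dx": -4.2, "dy": -2}, {"az": 0.147}, {"az": 0.147}, {"az": 0.147}, {"az": 0.147}]}}

```text
invalid input at $.increments[0]: expected keys dx, dy, dz, ax, ay, az, grip
```

>>> {"api": "servo_tool", "payload": {"increments": [{"az": 0.147}, {"az": 0.147}, {"az": 0.147}, {"az": 0.147}, {"az": 0.147}]}}

```text
invalid input at $.increments[0]: expected keys dx, dy, dz, ax, ay, az, grip
```

Run:
```python
from h import *
s=ctrl.read_state();im=cams.grab_frame("wrist");cv2.imwrite("pics/w1.png",im);C=cam("wrist",s)
print(s["time_s"],s["eef_pos"],s["ee_rot"],s["joints"])
hsv=cv2.cvtColor(im,cv2.COLOR_BGR2HSV)
m=cv2.inRange(hsv,(100,120,60),(128,255,255))
n,l,st,c=cv2.connectedComponentsWithStats(m)
for i in range(1,n):
    if st[i,4]>20: print(st[i],c[i],onz(C,*c[i],.05))
```

```text
0.15 [0.24891441 0.57311932 0.21419908] [ 2.03468114e-01  9.79081486e-01 -3.93099416e-04 -1.24576694e-04] [ 1.05539986e+00  4.91436355e-01  1.55927294e+00 -3.34680333e-06
  1.09170808e+00 -1.05597218e-01]
```

View pics/w1.png

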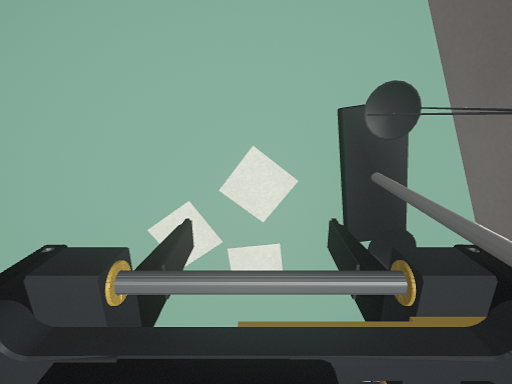

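The moves were refused because every row needs all seven keys, so nothing moved. The picture only shows papers and the balance. I'll resend with all keys.

>>> {"api": "servo_tool", "payload": {"increments": [{"dx": -4.2, "dy": -2, "dz": 0, "ax": 0, "ay": 0, "az": 0, "grip": 0}, {"dx": -4.2, "dy": -2, "dz": 0, "ax": 0, "ay": 0, "az": 0, "grip": 0}, {"dx": -4.2, "dy": -2, "dz": 0, "ax": 0, "ay": 0, "az": 0, "grip": 0}, {"dx": -4.2, "dy": -2, "dz": 0, "ax": 0, "ay": 0, "az": 0, "grip": 0}, {"dx": -4.2, "dy": -2, "dz": 0, "ax": 0, "ay": 0, "az": 0, "grip": 0}]}}

```text
time_s: 0.7
eef_pos: [0.4027, 0.3964, 0.2146]
ee_rot: [0.203, 0.979, 0.0, 0.0]
ft_force: [-0.0, 1.2, -0.1]
gripper_width: 0.095
gripper_force: 0.0
```

>>> {"api": "servo_tool", "payload": {"increments": [{"dx": -4.2, "dy": -2, "dz": 0, "ax": 0, "ay": 0, "az": 0, "grip": 0}, {"dx": -4.2, "dy": -2, "dz": 0, "ax": 0, "ay": 0, "az": 0, "grip": 0}, {"dx": -4.2, "dy": -2, "dz": 0, "ax": 0, "ay": 0, "az": 0, "grip": 0}, {"dx": -4.2, "dy": -2, "dz": 0, "ax": 0, "ay": 0, "az": 0, "grip": 0}, {"dx": -4.2, "dy": -2, "dz": 0, "ax": 0, "ay": 0, "az": 0, "grip": 0}]}}

```text
time_s: 1.2
eef_pos: [0.5555, 0.2208, 0.2146]
ee_rot: [0.204, 0.979, 0.0, -0.0]
ft_force: [1.0, 1.2, 0.0]
gripper_width: 0.0952
gripper_force: 0.0
```

>>> {"api": "servo_tool", "payload": {"increments": [{"dx": -4.2, "dy": -2, "dz": 0, "ax": 0, "ay": 0, "az": 0, "grip": 0}, {"dx": 0, "dy": 0, "dz": 0, "ax": 0, "ay": 0, "az": 0.147, "grip": 0}, {"dx": 0, "dy": 0, "dz": 0, "ax": 0, "ay": 0, "az": 0.147, "grip": 0}, {"dx": 0, "dy": 0, "dz": 0, "ax": 0, "ay": 0, "az": 0.147, "grip": 0}, {"dx": 0, "dy": 0, "dz": 0, "ax": 0, "ay": 0, "az": 0.147, "grip": 0}]}}

```text
time_s: 1.7
eef_pos: [0.5851, 0.1872, 0.2144]
ee_rot: [0.481, 0.877, -0.0, -0.0]
ft_force: [-0.5, 0.3, 0.6]
gripper_width: 0.0948
gripper_force: 0.0
```

>>> {"api": "servo_tool", "payload": {"increments": [{"dx": 0, "dy": 0, "dz": 0, "ax": 0, "ay": 0, "az": 0.147, "grip": 0}, {"dx": 0, "dy": 0, "dz": 0, "ax": 0, "ay": 0, "az": 0.147, "grip": 0}, {"dx": 0, "dy": 0, "dz": 0, "ax": 0, "ay": 0, "az": 0.147, "grip": 0}, {"dx": 0, "dy": 0, "dz": 0, "ax": 0, "ay": 0, "az": 0.147, "grip": 0}, {"dx": 0, "dy": 0, "dz": 0, "ax": 0, "ay": 0, "az": 0.147, "grip": 0}]}}

```text
time_s: 2.2
eef_pos: [0.585, 0.1874, 0.2145]
ee_rot: [0.764, 0.645, -0.0, -0.0]
ft_force: [0.2, -0.6, 0.1]
gripper_width: 0.095
gripper_force: 0.0
```

```bash
cat >> h.py <<'E'
def goto(pos,yaw):  # print shift in tool axes (cm) and az to reach pos with tool y at angle yaw
    s=ctrl.read_state();R=Ro.from_quat(s["ee_rot"]).as_matrix()
    cur=np.arctan2(R[1,1],R[0,1]);T=Ro.from_matrix(np.c_[[np.sin(yaw),-np.cos(yaw),0],[np.cos(yaw),np.sin(yaw),0],[0,0,-1]])
    rv=(Ro.from_matrix(R).inv()*T).as_rotvec()
    dw=(np.array(pos)-s["eef_pos"])*100
    print("t",s["time_s"],"pos",s["eef_pos"].round(4),"yaw",round(cur,4),"j",s["joints"].round(2),"F",s["ft_force"].round(1),"w",round(s["gripper_width"],4))
    print("shift now-axes",(R.T@dw).round(2)," final-axes",(T.as_matrix().T@dw).round(2)," turn",rv.round(3))
E
python3 - <<'E'
from h import *
s=ctrl.read_state();im=cams.grab_frame("wrist");cv2.imwrite("pics/w2.png",im);C=cam("wrist",s)
goto((.585,.19,.04),-.163)
hsv=cv2.cvtColor(im,cv2.COLOR_BGR2HSV)
m=cv2.inRange(hsv,(100,120,60),(128,255,255))
n,l,st,c=cv2.connectedComponentsWithStats(m)
for i in range(1,n):
    if st[i,4]>20: print(st[i],c[i],onz(C,*c[i],.05))
E
```

```text
Traceback (most recent call last):
  File "h.py", line 23, in goto
    cur=np.arctan2(R[1,1],R[0,1]);T=Ro.from_matrix(np.c_[[np.sin(yaw),-np.cos(yaw),0],[np.cos(yaw),np.sin(yaw),0],[0,0,-1]])
                                    ~~~~~~~~~~~~~~^^^^^^^^^^^^^^^^^^^^^^^^^^^^^^^^^^^^^^^^^^^^^^^^^^^^^^^^^^^^^^^^^^^^^^^^^^
  File "scipy/spatial/transform/_rotation.pyx", line 1143, in scipy.spatial.transform._rotation.Rotation.from_matrix
ValueError: Non-positive determinant (left-handed or null coordinate frame) in rotation matrix 0: [[-0.16227917  0.98674489  0.        ]
 [-0.98674489 -0.16227917  0.        ]
 [ 0.          0.         -1.        ]].
```

View pics/w2.png

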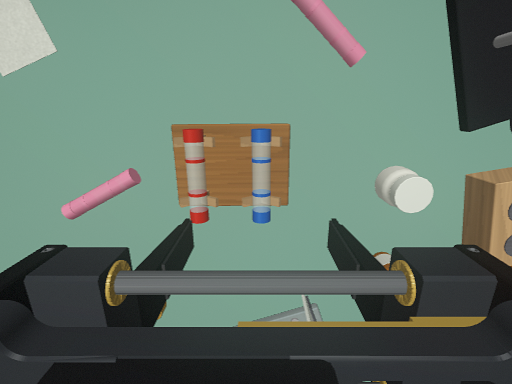

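The wrist view shows the blue tube at (261,175), well aligned between the fingers, with the red tube at (196,175).

```bash
sed -i 's/\[np.sin(yaw),-np.cos(yaw),0\]/[-np.sin(yaw),np.cos(yaw),0]/' h.py
python3 - <<'E'
from h import *
s=ctrl.read_state();im=cams.grab_frame("wrist");C=cam("wrist",s)
hsv=cv2.cvtColor(im,cv2.COLOR_BGR2HSV)
m=cv2.inRange(hsv,(100,120,60),(128,255,255))
n,l,st,c=cv2.connectedComponentsWithStats(m)
P=[]
for i in range(1,n):
    if st[i,4]>20: p=onz(C,*c[i],.055);P.append(p);print(st[i],c[i],p)
# full extent centre/axis
pts=np.argwhere(m>0)[:,::-1]
pts=np.array([onz(C,*p,.055)[:2] for p in pts if 240<p[0]<290])
q=pts.mean(0);d=np.linalg.svd(pts-q)[2][0] if len(pts)<3000 else np.linalg.eigh(np.cov((pts-q).T))[1][:,1]
d*=np.sign(d[1]);t=(pts-q)@d;ctr=q+d*(t.max()+t.min())/2
print("axis",d,np.arctan2(-d[0],d[1]),"len",t.max()-t.min(),"ctr",ctr)
goto((ctr[0],ctr[1],.031),np.arctan2(-d[0],d[1]))
E
```

```text
[251 129  19  14 255] [259.95294118 135.21960784] [0.59371093 0.24028318 0.055     ]
[252 159  18   4  55] [260.61818182 160.8       ] [0.58892737 0.20905003 0.055     ]
[253 193  17   4  51] [261.         194.70588235] [0.5815092  0.16492816 0.055     ]
[253 210  18  14 193] [261.52849741 216.80829016] [0.57672197 0.1341937  0.055     ]
axis [0.15846385 0.98736478] -0.15913464926701296 len 0.1241086737536104 ctr [0.5851104  0.18653774]
t 2.3 pos [0.585  0.1874 0.2145] yaw -0.1643 j [0.2  0.48 1.59 0.   1.08 0.37] F [-0.5  0.4 -0.1] w 0.0953
shift now-axes [-0.08  0.02 18.35]  final-axes [-0.08  0.02 18.35]  turn [-0.    -0.    -0.005]
```

>>> {"api": "servo_tool", "payload": {"increments": [{"dx": 0, "dy": 0, "dz": 4, "ax": 0, "ay": 0, "az": 0, "grip": 0.4}, {"dx": 0, "dy": 0, "dz": 4, "ax": 0, "ay": 0, "az": 0, "grip": 0.4}, {"dx": 0, "dy": 0, "dz": 4, "ax": 0, "ay": 0, "az": 0, "grip": 0.4}, {"dx": 0, "dy": 0, "dz": 3, "ax": 0, "ay": 0, "az": 0, "grip": 0.4}, {"dx": 0, "dy": 0, "dz": 2, "ax": 0, "ay": 0, "az": 0, "grip": 0.4}]}}

```text
time_s: 2.8
eef_pos: [0.5842, 0.1872, 0.0422]
ee_rot: [0.76, 0.65, -0.001, -0.001]
ft_force: [0.6, -0.1, -0.2]
gripper_width: 0.0611
gripper_force: 0.0
```

>>> {"api": "servo_tool", "payload": {"increments": [{"dx": -0.08, "dy": 0, "dz": 1.3, "ax": 0, "ay": 0, "az": 0, "grip": 0.4}, {"dx": 0, "dy": 0, "dz": 0, "ax": 0, "ay": 0, "az": 0, "grip": 0.6}, {"dx": 0, "dy": 0, "dz": 0, "ax": 0, "ay": 0, "az": 0, "grip": 0.85}, {"dx": 0, "dy": 0, "dz": 0, "ax": 0, "ay": 0, "az": 0, "grip": 0.85}, {"dx": 0, "dy": 0, "dz": 0, "ax": 0, "ay": 0, "az": 0, "grip": 0.85}], "squeeze": 15}}

```text
time_s: 3.3
eef_pos: [0.5855, 0.1868, 0.0328]
ee_rot: [0.762, 0.648, 0.001, 0.0]
ft_force: [0.1, -0.0, 0.6]
gripper_width: 0.0304
gripper_force: 0.0
```

>>> {"api": "servo_tool", "payload": {"increments": [{"dx": 0, "dy": 0, "dz": 0, "ax": 0, "ay": 0, "az": 0, "grip": 0.85}, {"dx": 0, "dy": 0, "dz": 0, "ax": 0, "ay": 0, "az": 0, "grip": 0.85}, {"dx": 0, "dy": 0, "dz": 0, "ax": 0, "ay": 0, "az": 0, "grip": 0.85}]}}

```text
time_s: 3.6
eef_pos: [0.5858, 0.1868, 0.0325]
ee_rot: [0.762, 0.648, 0.001, 0.001]
ft_force: [2.1, -0.0, 6.1]
gripper_width: 0.0235
gripper_force: 15.0
```

>>> {"api": "servo_tool", "payload": {"increments": [{"dx": 0, "dy": 0, "dz": -1, "ax": 0, "ay": 0, "az": 0, "grip": 0.85}, {"dx": 0, "dy": 0, "dz": -2, "ax": 0, "ay": 0, "az": 0, "grip": 0.85}, {"dx": 0, "dy": 0, "dz": -4, "ax": 0, "ay": 0, "az": 0, "grip": 0.85}, {"dx": 0, "dy": 0, "dz": -5, "ax": 0, "ay": 0, "az": 0, "grip": 0.85}, {"dx": 0, "dy": 0, "dz": -5, "ax": 0, "ay": 0, "az": 0, "grip": 0.85}], "squeeze": 20}}

```text
time_s: 4.1
eef_pos: [0.5841, 0.1865, 0.2035]
ee_rot: [0.762, 0.648, -0.001, -0.001]
ft_force: [0.7, 0.3, -0.4]
gripper_width: 0.0239
gripper_force: 20.0
```

>>> {"api": "servo_tool", "payload": {"increments": [{"dx": -1, "dy": 0.1, "dz": -5, "ax": 0, "ay": 0, "az": 0, "grip": 0.85}, {"dx": -3, "dy": 0.4, "dz": -3, "ax": 0, "ay": 0, "az": 0, "grip": 0.85}, {"dx": -4, "dy": 0.6, "dz": -2, "ax": 0, "ay": 0, "az": 0, "grip": 0.85}, {"dx": -4.6, "dy": 0.65, "dz": 0, "ax": 0, "ay": 0, "az": 0, "grip": 0.85}, {"dx": -4.6, "dy": 0.65, "dz": 0, "ax": 0, "ay": 0, "az": 0, "grip": 0.85}]}}

```text
time_s: 4.6
eef_pos: [0.5801, 0.0119, 0.3018]
ee_rot: [0.762, 0.648, 0.0, 0.0]
ft_force: [1.0, 0.0, -1.6]
gripper_width: 0.0236
gripper_force: 20.0
```

>>> {"api": "servo_tool", "payload": {"increments": [{"dx": -4.6, "dy": 0.65, "dz": 0, "ax": 0, "ay": 0, "az": 0, "grip": 0.85}, {"dx": -4.6, "dy": 0.65, "dz": 0, "ax": 0, "ay": 0, "az": 0, "grip": 0.85}, {"dx": -4.6, "dy": 0.65, "dz": 0, "ax": 0, "ay": 0, "az": 0, "grip": 0.85}, {"dx": -4.6, "dy": 0.65, "dz": 0, "ax": 0, "ay": 0, "az": 0, "grip": 0.85}, {"dx": -4.6, "dy": 0.65, "dz": 0, "ax": 0, "ay": 0, "az": 0, "grip": 0.85}]}}

```text
time_s: 5.1
eef_pos: [0.575, -0.2206, 0.301]
ee_rot: [0.762, 0.648, -0.0, -0.0]
ft_force: [0.9, 0.4, -1.3]
gripper_width: 0.0237
gripper_force: 20.0
```

>>> {"api": "servo_tool", "payload": {"increments": [{"dx": -4, "dy": 0.5, "dz": 0, "ax": 0, "ay": 0, "az": 0, "grip": 0.85}, {"dx": -2, "dy": 0.3, "dz": 0, "ax": 0, "ay": 0, "az": -0.11, "grip": 0.85}, {"dx": 0, "dy": 0, "dz": 0, "ax": 0, "ay": 0, "az": -0.11, "grip": 0.85}, {"dx": 0, "dy": 0, "dz": 0, "ax": 0, "ay": 0, "az": -0.11, "grip": 0.85}, {"dx": 0, "dy": 0, "dz": 0, "ax": 0, "ay": 0, "az": 0, "grip": 0.85}]}}

```text
time_s: 5.6
eef_pos: [0.5736, -0.2794, 0.3007]
ee_rot: [0.645, 0.764, 0.0, -0.001]
ft_force: [0.8, 0.2, -1.9]
gripper_width: 0.0238
gripper_force: 20.0
```

Run:
```python
from h import *
import json
s=ctrl.read_state();im=cams.grab_frame("wrist");C=cam("wrist",s);cv2.imwrite("pics/w3.png",im)
json.dump({k:np.array(v).tolist() for k,v in s.items()},open("s3.json","w"))
cv2.imwrite("pics/w3b.png",cv2.resize(im[:250,120:420],None,fx=2.4,fy=2.4,interpolation=cv2.INTER_CUBIC))
goto((.585,-.169,.3),.17); print(s["gripper_force"])
```

```text
t 5.65 pos [ 0.5737 -0.2793  0.3008] yaw 0.1657 j [-0.56  0.44  1.41  0.    1.29 -0.72] F [ 0.1  0.4 -1.4] w 0.0233
shift now-axes [10.69  2.93  0.08]  final-axes [10.68  2.98  0.08]  turn [-0.001 -0.001 -0.004]
19.998704195022583
```

View pics/w3b.png

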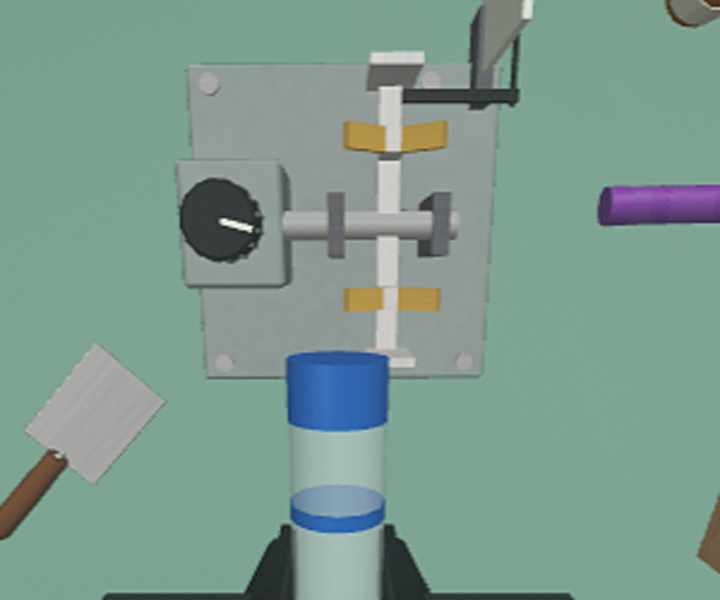

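The wrist view shows the stand. In crop pixels, the far saddle spans (345..447, 134), the near saddle (345..440, 300), the knob top is at about (218,219), and the base corners are (190,66), (482,376) and (207,376).

Run:
```python
from h import *
import json
s=json.load(open("s3.json"));C=cam("wrist",s);im=cv2.imread("pics/w3.png")
g=lambda x,y,z:onz(C,120+(x+.5)/2.4-.5,(y+.5)/2.4-.5,z)[:2].round(4)
fl,fr,nl,nr=g(345,134,.12),g(446,133,.12),g(345,300,.12),g(440,300,.12)
print(fl,fr,nl,nr);f=(fl+fr)/2;n=(nl+nr)/2;print("saddles",f,n,"ctr",(f+n)/2,"dist",np.linalg.norm(f-n),"th",np.arctan2(-(f-n)[0],(f-n)[1]))
b=[g(190,66,.015),g(498,66,.015),g(482,376,.015),g(207,376,.015)];print("base",b)
for i,j in((3,0),(2,1)): d=b[j]-b[i];print(np.arctan2(-d[0],d[1]),np.linalg.norm(d))
c=np.mean(b,0);
hsv=cv2.cvtColor(im,cv2.COLOR_BGR2HSV)
# brass mask
m=cv2.inRange(hsv,(12,110,90),(28,255,255));m[140:]=0;m[:, :250]=0;m[:,320:]=0
k,l,st,ce=cv2.connectedComponentsWithStats(m)
for i in range(1,k):
    if st[i,4]>20: print("brass",st[i],ce[i],onz(C,*ce[i],.11))
d=cv2.inRange(hsv,(0,0,0),(179,255,60));d[120:]=0;d[:,:190]=0;d[:,235:]=0
k,l,st,ce=cv2.connectedComponentsWithStats(d)
for i in range(1,k):
    if st[i,4]>100: print("knob",st[i],ce[i],onz(C,*ce[i],.115))
print("knobtop",g(218,218,.127),"basectr",c)
```

```text
[ 0.5524 -0.1351] [ 0.602  -0.1262] [ 0.5662 -0.2144] [ 0.6164 -0.2059]
saddles [ 0.5772  -0.13065] [ 0.5913  -0.21015] ctr [ 0.58425 -0.1704 ] dist 0.08074069605843141 th 0.17553315445629697
base [array([ 0.4475, -0.0945]), array([ 0.639 , -0.0619]), array([ 0.6748, -0.2552]), array([ 0.4794, -0.2883])]
0.16313980759663665 0.1964078664412401
0.1831293422990687 0.1965872071117548
brass [263  51  17  13 188] [270.95744681  56.61170213] [ 0.56154782 -0.13296181  0.11      ]
brass [287  50  19  14 205] [296.29268293  56.55121951] [ 0.59235967 -0.12765573  0.11      ]
brass [264 120  15  10 142] [270.8028169  124.24647887] [ 0.57585468 -0.21269009  0.11      ]
brass [286 120  17  10 158] [294.15822785 124.15822785] [ 0.60629602 -0.2074063   0.11      ]
knob [195  75  34  34 363] [214.18181818  92.77134986] [ 0.49826355 -0.18652118  0.115     ]
knobtop [ 0.4956 -0.1851] basectr [ 0.560175 -0.174975]
```

>>> {"api": "servo_tool", "payload": {"increments": [{"dx": 2, "dy": 0.6, "dz": 0, "ax": 0, "ay": 0, "az": -0.008, "grip": 0.85}, {"dx": 3.3, "dy": 0.9, "dz": 1, "ax": 0, "ay": 0, "az": 0, "grip": 0.85}, {"dx": 3.3, "dy": 0.9, "dz": 2, "ax": 0, "ay": 0, "az": 0, "grip": 0.85}, {"dx": 2, "dy": 0.4, "dz": 3, "ax": 0, "ay": 0, "az": 0, "grip": 0.85}, {"dx": 0, "dy": 0, "dz": 4, "ax": 0, "ay": 0, "az": 0, "grip": 0.85}]}}

```text
time_s: 6.15
eef_pos: [0.5838, -0.1676, 0.2015]
ee_rot: [0.643, 0.766, 0.001, 0.001]
ft_force: [1.2, -1.5, -0.7]
gripper_width: 0.0236
gripper_force: 20.0
```

>>> {"api": "servo_tool", "payload": {"increments": [{"dx": 0, "dy": 0, "dz": 3, "ax": 0, "ay": 0, "az": 0, "grip": 0.85}, {"dx": 0, "dy": 0, "dz": 1, "ax": 0, "ay": 0, "az": 0, "grip": 0.85}, {"dx": 0, "dy": 0, "dz": 0, "ax": 0, "ay": 0, "az": 0, "grip": 0.85}]}}

```text
time_s: 6.45
eef_pos: [0.583, -0.17, 0.16]
ee_rot: [0.643, 0.766, -0.0, -0.001]
ft_force: [0.2, 0.6, -1.3]
gripper_width: 0.0235
gripper_force: 20.0
```

Run:
```python
from h import *
im=cams.grab_frame("wrist");cv2.imwrite("pics/w4.png",im)
sd=cams.grab_frame("side");t=cams.grab_frame("top")
C=cam("side");u=proj(C,(.584,-.17,.13)).astype(int);print(u)
a=cv2.resize(im[:260,120:420],(400,347));b=cv2.resize(sd[u[1]-70:u[1]+60,u[0]-75:u[0]+75],(400,347),interpolation=cv2.INTER_CUBIC)
cv2.imwrite("pics/v4.png",np.hstack([a,b]))
goto((.5843,-.1704,.1025),.174)
```

```text
[280 218]
t 6.6 pos [ 0.584  -0.1706  0.1623] yaw 0.175 j [-0.39  0.52  1.66  0.    0.96 -0.57] F [-0.6 -0.1 -1. ] w 0.0235
shift now-axes [0.02 0.02 5.98]  final-axes [0.02 0.04 5.98]  turn [0.002 0.001 0.001]
```

View pics/v4.png

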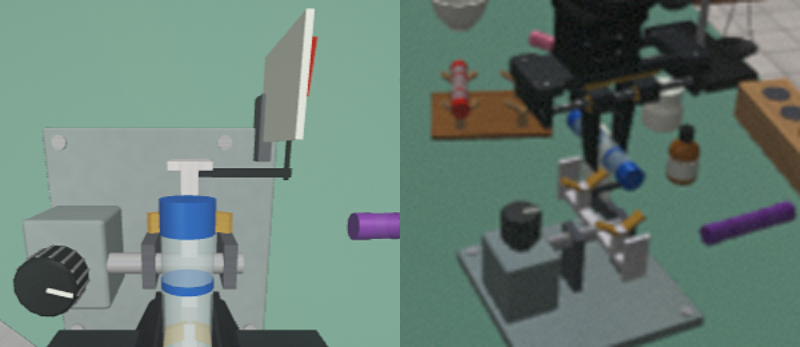

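Both views show the tube centred and parallel above the brass saddles, so I'll lower it gently.

>>> {"api": "servo_tool", "payload": {"increments": [{"dx": 0, "dy": 0, "dz": 2, "ax": 0, "ay": 0, "az": 0, "grip": 0.85}, {"dx": 0, "dy": 0, "dz": 1.5, "ax": 0, "ay": 0, "az": 0, "grip": 0.85}, {"dx": 0, "dy": 0, "dz": 1, "ax": 0, "ay": 0, "az": 0, "grip": 0.85}, {"dx": 0, "dy": 0, "dz": 0.6, "ax": 0, "ay": 0, "az": 0, "grip": 0.85}, {"dx": 0, "dy": 0, "dz": 0.2, "ax": 0, "ay": 0, "az": 0, "grip": 0.85}]}}

```text
time_s: 7.1
eef_pos: [0.5835, -0.1704, 0.1078]
ee_rot: [0.642, 0.766, 0.0, 0.0]
ft_force: [1.0, -0.5, -0.8]
gripper_width: 0.0235
gripper_force: 20.0
```

>>> {"api": "servo_tool", "payload": {"increments": [{"dx": 0, "dy": 0, "dz": 0.2, "ax": 0, "ay": 0, "az": 0, "grip": 0.85}, {"dx": 0, "dy": 0, "dz": 0.2, "ax": 0, "ay": 0, "az": 0, "grip": 0.85}, {"dx": 0, "dy": 0, "dz": 0.1, "ax": 0, "ay": 0, "az": 0, "grip": 0.85}, {"dx": 0, "dy": 0, "dz": 0, "ax": 0, "ay": 0, "az": 0, "grip": 0.85}]}}

```text
time_s: 7.5
eef_pos: [0.5837, -0.1703, 0.103]
ee_rot: [0.642, 0.767, 0.0, 0.0]
ft_force: [0.6, -0.3, 0.7]
gripper_width: 0.0234
gripper_force: 20.0
```

>>> {"api": "servo_tool", "payload": {"increments": [{"dx": 0, "dy": 0, "dz": 0.1, "ax": 0, "ay": 0, "az": 0, "grip": 0.85}, {"dx": 0, "dy": 0, "dz": 0, "ax": 0, "ay": 0, "az": 0, "grip": 0.85}]}}

```text
time_s: 7.7
eef_pos: [0.5841, -0.1704, 0.1026]
ee_rot: [0.642, 0.766, 0.001, 0.001]
ft_force: [1.5, 0.4, 5.6]
gripper_width: 0.0233
gripper_force: 20.0
```

Run:
```python
from h import *
im=cams.grab_frame("wrist");fs=[]
for i in range(5): goto((.584,-.1704,.1025),.174); cams.grab_frame("top")
```

```text
t 7.75 pos [ 0.5841 -0.1704  0.1026] yaw 0.1759 j [-0.39  0.6   1.71  0.    0.83 -0.57] F [1.7 1.  5.6] w 0.0239
shift now-axes [-0.   -0.01  0.01]  final-axes [-0.   -0.01  0.01]  turn [0.002 0.001 0.002]
t 7.8 pos [ 0.5842 -0.1704  0.1026] yaw 0.1759 j [-0.39  0.59  1.71  0.    0.83 -0.57] F [1.7 1.9 5.9] w 0.0233
shift now-axes [ 0.   -0.02  0.01]  final-axes [ 0.   -0.02  0.01]  turn [0.002 0.001 0.002]
t 7.85 pos [ 0.5841 -0.1704  0.1026] yaw 0.1759 j [-0.39  0.59  1.71  0.    0.83 -0.57] F [1.6 1.5 6.2] w 0.0238
shift now-axes [ 0.   -0.01  0.01]  final-axes [ 0.   -0.01  0.01]  turn [0.002 0.001 0.002]
t 7.9 pos [ 0.5841 -0.1704  0.1026] yaw 0.176 j [-0.39  0.6   1.71  0.    0.83 -0.57] F [1.8 0.3 5.6] w 0.0237
shift now-axes [ 0.   -0.01  0.01]  final-axes [ 0.   -0.01  0.01]  turn [0.002 0.001 0.002]
t 7.95 pos [ 0.5842 -0.1704  0.1026] yaw 0.1759 j [-0.39  0.59  1.71  0.    0.83 -0.57] F [1.8 1.4 6.7] w 0.0234
shift now-axes [ 0.   -0.02  0.01]  final-axes [ 0.   -0.02  0.01]  turn [0.002 0.001 0.002]
```

The wrist force shows the tube resting in the saddles, so I'll let go, lift clear and go above the knob.

>>> {"api": "servo_tool", "payload": {"increments": [{"dx": 0, "dy": 0, "dz": 0, "ax": 0, "ay": 0, "az": 0, "grip": 0.7}, {"dx": 0, "dy": 0, "dz": 0, "ax": 0, "ay": 0, "az": 0, "grip": 0.55}, {"dx": 0, "dy": 0, "dz": 0, "ax": 0, "ay": 0, "az": 0, "grip": 0.4}, {"dx": 0, "dy": 0, "dz": 0, "ax": 0, "ay": 0, "az": 0, "grip": 0.4}, {"dx": 0, "dy": 0, "dz": 0, "ax": 0, "ay": 0, "az": 0, "grip": 0.4}]}}

```text
time_s: 8.5
eef_pos: [0.5832, -0.1703, 0.1015]
ee_rot: [0.642, 0.767, -0.0, -0.0]
ft_force: [-0.3, 0.2, 0.1]
gripper_width: 0.0541
gripper_force: 0.0
```

>>> {"api": "servo_tool", "payload": {"increments": [{"dx": 0, "dy": 0, "dz": -1, "ax": 0, "ay": 0, "az": 0, "grip": 0.4}, {"dx": 0, "dy": 0, "dz": -3, "ax": 0, "ay": 0, "az": 0, "grip": 0.4}, {"dx": 0, "dy": 0, "dz": -5, "ax": 0, "ay": 0, "az": 0, "grip": 0.4}, {"dx": 0, "dy": -4.5, "dz": -2, "ax": 0, "ay": 0, "az": 0, "grip": 0.4}, {"dx": 0, "dy": -4.5, "dz": 0, "ax": 0, "ay": 0, "az": 0, "grip": 0.4}]}}

```text
time_s: 9.0
eef_pos: [0.4949, -0.1864, 0.215]
ee_rot: [0.642, 0.767, 0.001, 0.003]
ft_force: [0.1, 0.2, -0.9]
gripper_width: 0.0567
gripper_force: 0.0
```

>>> {"api": "servo_tool", "payload": {"increments": [{"dx": 0, "dy": 0, "dz": 0, "ax": 0, "ay": 0, "az": -0.147, "grip": 0.4}, {"dx": 0, "dy": 0, "dz": 0, "ax": 0, "ay": 0, "az": -0.147, "grip": 0.4}, {"dx": 0, "dy": 0, "dz": 0, "ax": 0, "ay": 0, "az": -0.147, "grip": 0.4}, {"dx": 0, "dy": 0, "dz": 0, "ax": 0, "ay": 0, "az": -0.147, "grip": 0.4}, {"dx": 0, "dy": 0, "dz": 0, "ax": 0, "ay": 0, "az": -0.147, "grip": 0.4}]}}

```text
time_s: 9.5
eef_pos: [0.4947, -0.1861, 0.2125]
ee_rot: [0.321, 0.947, -0.0, 0.0]
ft_force: [-0.1, 0.8, -0.5]
gripper_width: 0.0573
gripper_force: 0.0
```

>>> {"api": "servo_tool", "payload": {"increments": [{"dx": 0, "dy": 0, "dz": 0, "ax": 0, "ay": 0, "az": -0.147, "grip": 0.4}, {"dx": 0, "dy": 0, "dz": 0, "ax": 0, "ay": 0, "az": -0.147, "grip": 0.4}, {"dx": 0, "dy": 0, "dz": 0, "ax": 0, "ay": 0, "az": -0.147, "grip": 0.4}, {"dx": 0, "dy": 0, "dz": 0, "ax": 0, "ay": 0, "az": -0.147, "grip": 0.4}, {"dx": 0, "dy": 0, "dz": 0, "ax": 0, "ay": 0, "az": -0.147, "grip": 0.4}]}}

```text
time_s: 10.0
eef_pos: [0.4947, -0.186, 0.2124]
ee_rot: [-0.041, 0.999, -0.0, 0.0]
ft_force: [0.8, 0.4, -0.2]
gripper_width: 0.0573
gripper_force: 0.0
```

>>> {"api": "servo_tool", "payload": {"increments": [{"dx": 0, "dy": 0, "dz": 0, "ax": 0, "ay": 0, "az": -0.147, "grip": 0.4}, {"dx": 0, "dy": 0, "dz": 0, "ax": 0, "ay": 0, "az": -0.147, "grip": 0.4}, {"dx": 0, "dy": 0, "dz": 0, "ax": 0, "ay": 0, "az": -0.147, "grip": 0.4}, {"dx": 0, "dy": 0, "dz": 0, "ax": 0, "ay": 0, "az": 0, "grip": 0.4}]}}

```text
time_s: 10.4
eef_pos: [0.4947, -0.1861, 0.2123]
ee_rot: [-0.256, 0.967, -0.0, 0.0]
ft_force: [-0.2, 0.3, -0.8]
gripper_width: 0.0571
gripper_force: 0.0
```

Run:
```python
from h import *
im=cams.grab_frame("wrist");sd=cams.grab_frame("side");t=cams.grab_frame("top")
cv2.imwrite("pics/s5.png",sd);cv2.imwrite("pics/t5.png",t)
u=proj(cam("side"),(.584,-.17,.13)).astype(int)
a=cv2.resize(im[:300,56:456],(400,300));b=cv2.resize(sd[u[1]-50:u[1]+40,u[0]-60:u[0]+60],(400,300),interpolation=cv2.INTER_CUBIC)
cv2.imwrite("pics/v5.png",np.hstack([a,b]))
goto((.4957,-.186,.094),2.08)
```

```text
t 10.55 pos [ 0.4947 -0.186   0.212 ] yaw 2.0829 j [-0.48  0.36  1.8   0.    0.99 -2.57] F [ 0.2  0.9 -0.1] w 0.0571
shift now-axes [-0.09 -0.04 11.8 ]  final-axes [-0.09 -0.05 11.8 ]  turn [-0.     0.     0.003]
```

View pics/v5.png

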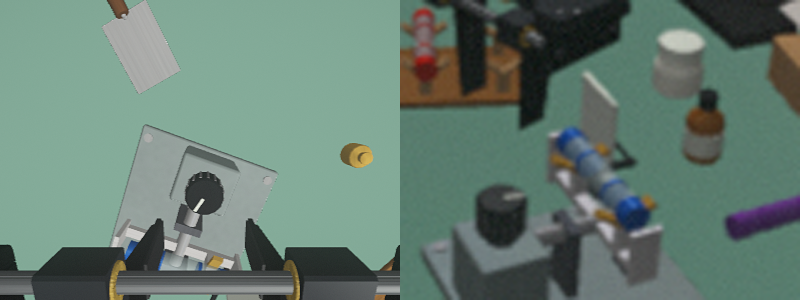

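The side view shows the tube lying in both saddles. The wrist view has the knob centred at about (260,193). I'll refine its centre along tool x.

Run:
```python
from h import *
s=ctrl.read_state();im=cams.grab_frame("wrist");C=cam("wrist",s)
hsv=cv2.cvtColor(im,cv2.COLOR_BGR2HSV)
d=cv2.inRange(hsv,(0,0,0),(179,255,62));d[222:]=0;d[:165]=0;d[:,:235]=0;d[:,285:]=0
n,l,st,c=cv2.connectedComponentsWithStats(d);i=1+np.argmax(st[1:,4]);print(st[i],c[i])
R=Ro.from_quat(s["ee_rot"]).as_matrix();tl=lambda u,v,z:(R.T@(onz(C,u,v,z)-s["eef_pos"]))[:2].round(4)
x,y,w,h=st[i,:4]
ys=[np.ptp(np.where(l[r]==i)[0])+1 if (l[r]==i).any() else 0 for r in range(y,y+h)];print(ys)
print("bottom edge top disc",tl(x+w/2-.5,y+h-.5,.127),"sides",tl(x-.5,y+h/2,.127),tl(x+w-.5,y+h/2,.127),"upper edge at z.095",tl(x+w/2,y-.5,.095))
```

```text
[ 241  172   38   43 1130] [260.09292035 193.31946903]
[np.int64(5), np.int64(13), np.int64(17), np.int64(19), np.int64(19), np.int64(22), np.int64(26), np.int64(29), np.int64(29), np.int64(30), np.int64(29), np.int64(31), np.int64(31), np.int64(30), np.int64(32), np.int64(34), np.int64(37), np.int64(37), np.int64(37), np.int64(37), np.int64(36), np.int64(38), np.int64(38), np.int64(37), np.int64(37), np.int64(37), np.int64(38), np.int64(37), np.int64(37), np.int64(36), np.int64(35), np.int64(34), np.int64(33), np.int64(32), np.int64(31), np.int64(30), np.int64(28), np.int64(26), np.int64(24), np.int64(18), np.int64(18), np.int64(12), np.int64(4)]
bottom edge top disc [-0.0197 -0.0007] sides [ 0.0032 -0.0199] [0.0031 0.0186] upper edge at z.095 [ 0.0187 -0.0002]
```

>>> {"api": "servo_tool", "payload": {"increments": [{"dx": 0, "dy": -0.05, "dz": 3, "ax": 0, "ay": 0, "az": 0, "grip": 0.4}, {"dx": 0, "dy": 0, "dz": 4, "ax": 0, "ay": 0, "az": 0, "grip": 0.4}, {"dx": 0, "dy": 0, "dz": 2.5, "ax": 0, "ay": 0, "az": 0, "grip": 0.4}, {"dx": 0, "dy": 0, "dz": 1.5, "ax": 0, "ay": 0, "az": 0, "grip": 0.4}, {"dx": 0, "dy": 0, "dz": 0.8, "ax": 0, "ay": 0, "az": 0, "grip": 0.4}]}}

```text
time_s: 11.1
eef_pos: [0.4946, -0.1862, 0.0924]
ee_rot: [-0.254, 0.967, 0.001, -0.001]
ft_force: [0.4, -0.0, 0.8]
gripper_width: 0.0571
gripper_force: 0.0
```

>>> {"api": "servo_tool", "payload": {"increments": [{"dx": 0, "dy": 0, "dz": 0, "ax": 0, "ay": 0, "az": 0, "grip": 0.75}, {"dx": 0, "dy": 0, "dz": 0, "ax": 0, "ay": 0, "az": 0, "grip": 0.75}, {"dx": 0, "dy": 0, "dz": 0, "ax": 0, "ay": 0, "az": 0, "grip": 0.75}, {"dx": 0, "dy": 0, "dz": 0, "ax": 0, "ay": 0, "az": 0, "grip": 0.75}, {"dx": 0, "dy": 0, "dz": 0, "ax": 0, "ay": 0, "az": 0, "grip": 0.75}], "squeeze": 35}}

```text
time_s: 11.6
eef_pos: [0.4951, -0.1863, 0.0945]
ee_rot: [-0.255, 0.967, -0.0, 0.0]
ft_force: [-2.1, 3.8, 6.7]
gripper_width: 0.0397
gripper_force: 35.0
```

>>> {"api": "servo_tool", "payload": {"increments": [{"dx": 0, "dy": 0, "dz": 0, "ax": 0, "ay": 0, "az": 0.1, "grip": 0.75}, {"dx": 0, "dy": 0, "dz": 0, "ax": 0, "ay": 0, "az": 0.1, "grip": 0.75}, {"dx": 0, "dy": 0, "dz": 0, "ax": 0, "ay": 0, "az": 0.1, "grip": 0.75}, {"dx": 0, "dy": 0, "dz": 0, "ax": 0, "ay": 0, "az": 0.1, "grip": 0.75}, {"dx": 0, "dy": 0, "dz": 0, "ax": 0, "ay": 0, "az": 0.1, "grip": 0.75}]}}

```text
time_s: 12.1
eef_pos: [0.495, -0.186, 0.0945]
ee_rot: [-0.006, 1.0, 0.0, 0.0]
ft_force: [-1.4, 6.5, 7.2]
gripper_width: 0.0395
gripper_force: 35.0
```

>>> {"api": "servo_tool", "payload": {"increments": [{"dx": 0, "dy": 0, "dz": 0, "ax": 0, "ay": 0, "az": 0.1, "grip": 0.75}, {"dx": 0, "dy": 0, "dz": 0, "ax": 0, "ay": 0, "az": 0.1, "grip": 0.75}, {"dx": 0, "dy": 0, "dz": 0, "ax": 0, "ay": 0, "az": 0.1, "grip": 0.75}, {"dx": 0, "dy": 0, "dz": 0, "ax": 0, "ay": 0, "az": 0.1, "grip": 0.75}, {"dx": 0, "dy": 0, "dz": 0, "ax": 0, "ay": 0, "az": 0.1, "grip": 0.75}]}}

```text
time_s: 12.6
eef_pos: [0.4951, -0.1857, 0.0945]
ee_rot: [0.242, 0.97, 0.0, 0.0]
ft_force: [-0.6, 8.6, 8.0]
gripper_width: 0.0396
gripper_force: 35.0
```

Run:
```python
from h import *
goto((.4957,-.186,.094),1.08);print(ctrl.read_state()["wrist_torque"])
```

```text
t 12.6 pos [ 0.4951 -0.1857  0.0945] yaw 1.0828 j [-0.48  0.52  1.92  0.    0.71 -1.57] F [-0.6  8.6  8. ] w 0.0396
shift now-axes [-0.07  0.01  0.05]  final-axes [-0.07  0.01  0.05]  turn [0.001 0.    0.003]
[ 1.48004375 -0.02645613  0.17818885]
```

>>> {"api": "servo_tool", "payload": {"increments": [{"dx": 0.04, "dy": 0.06, "dz": 0, "ax": 0, "ay": 0, "az": 0.14, "grip": 0.75}, {"dx": 0, "dy": 0, "dz": 0, "ax": 0, "ay": 0, "az": 0.14, "grip": 0.75}, {"dx": 0, "dy": 0, "dz": 0, "ax": 0, "ay": 0, "az": 0.14, "grip": 0.75}, {"dx": 0, "dy": 0, "dz": 0, "ax": 0, "ay": 0, "az": 0.14, "grip": 0.75}, {"dx": 0, "dy": 0, "dz": 0, "ax": 0, "ay": 0, "az": 0.14, "grip": 0.75}]}}

```text
time_s: 13.1
eef_pos: [0.4954, -0.1854, 0.0945]
ee_rot: [0.56, 0.828, 0.0, 0.001]
ft_force: [1.1, 6.1, 7.3]
gripper_width: 0.0394
gripper_force: 35.0
```

>>> {"api": "servo_tool", "payload": {"increments": [{"dx": 0, "dy": 0, "dz": 0, "ax": 0, "ay": 0, "az": 0.14, "grip": 0.75}, {"dx": 0, "dy": 0, "dz": 0, "ax": 0, "ay": 0, "az": 0.14, "grip": 0.75}, {"dx": 0, "dy": 0, "dz": 0, "ax": 0, "ay": 0, "az": 0.14, "grip": 0.75}, {"dx": 0, "dy": 0, "dz": 0, "ax": 0, "ay": 0, "az": 0.14, "grip": 0.75}, {"dx": 0, "dy": 0, "dz": 0, "ax": 0, "ay": 0, "az": 0.14, "grip": 0.75}]}}

```text
time_s: 13.6
eef_pos: [0.4958, -0.1854, 0.0945]
ee_rot: [0.81, 0.586, 0.001, 0.001]
ft_force: [3.1, 5.7, 4.2]
gripper_width: 0.0399
gripper_force: 35.0
```

>>> {"api": "servo_tool", "payload": {"increments": [{"dx": 0, "dy": 0, "dz": 0, "ax": 0, "ay": 0, "az": 0.14, "grip": 0.75}, {"dx": 0, "dy": 0, "dz": 0, "ax": 0, "ay": 0, "az": 0.14, "grip": 0.75}, {"dx": 0, "dy": 0, "dz": 0, "ax": 0, "ay": 0, "az": 0.14, "grip": 0.75}, {"dx": 0, "dy": 0, "dz": 0, "ax": 0, "ay": 0, "az": 0.14, "grip": 0.75}, {"dx": 0, "dy": 0, "dz": 0, "ax": 0, "ay": 0, "az": 0.14, "grip": 0.75}]}}

```text
time_s: 14.1
eef_pos: [0.4961, -0.1856, 0.0945]
ee_rot: [0.962, 0.272, 0.001, 0.001]
ft_force: [4.8, 5.4, 3.7]
gripper_width: 0.0394
gripper_force: 35.0
```

Run:
```python
from h import *
goto((.4957,-.186,.094),-1);print(ctrl.read_state()["wrist_torque"])
sd=cams.grab_frame("side");cv2.imwrite("pics/s6.png",sd)
u=proj(cam("side"),(.63,-.06,.1)).astype(int);print(u)
cv2.imwrite("pics/v6.png",cv2.resize(np.hstack([cv2.imread("pics/s5.png")[u[1]-45:u[1]+45,u[0]-30:u[0]+30],sd[u[1]-45:u[1]+45,u[0]-30:u[0]+30]]),None,fx=6,fy=6,interpolation=cv2.INTER_CUBIC))
```

```text
t 14.1 pos [ 0.4961 -0.1856  0.0945] yaw -1.019 j [-0.48  0.52  1.92  0.    0.7   0.53] F [4.8 5.4 3.7] w 0.0394
shift now-axes [-0.06  0.01  0.05]  final-axes [-0.06  0.01  0.05]  turn [ 0.002 -0.002 -0.019]
[ 0.98275005 -0.7071533   0.12759291]
[283 204]
```

View pics/v6.png

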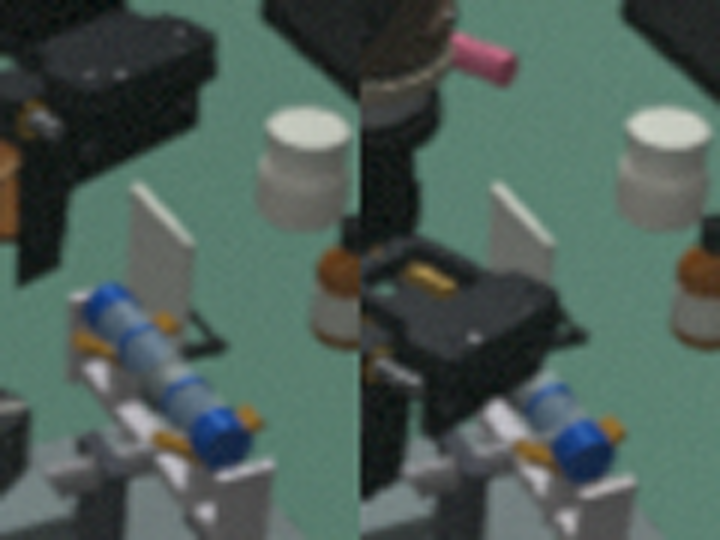

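The side camera sees only the back of the scale. The near end of the cradle has dropped, so the knob is driving it. I'll finish the stroke, then inspect the scale face from its +x side with the wrist camera.

>>> {"api": "servo_tool", "payload": {"increments": [{"dx": -0.05, "dy": 0, "dz": 0, "ax": 0, "ay": 0, "az": 0.14, "grip": 0.75}, {"dx": 0, "dy": 0, "dz": 0, "ax": 0, "ay": 0, "az": 0.14, "grip": 0.75}, {"dx": 0, "dy": 0, "dz": 0, "ax": 0, "ay": 0, "az": 0.14, "grip": 0.75}, {"dx": 0, "dy": 0, "dz": 0, "ax": 0, "ay": 0, "az": 0.14, "grip": 0.75}, {"dx": 0, "dy": 0, "dz": 0, "ax": 0, "ay": 0, "az": 0.14, "grip": 0.75}]}}

```text
time_s: 14.65
eef_pos: [0.4962, -0.186, 0.0946]
ee_rot: [0.997, -0.074, 0.002, 0.0]
ft_force: [7.1, 5.2, 1.0]
gripper_width: 0.0396
gripper_force: 35.0
```

>>> {"api": "servo_tool", "payload": {"increments": [{"dx": 0, "dy": 0, "dz": 0, "ax": 0, "ay": 0, "az": 0.14, "grip": 0.75}, {"dx": 0, "dy": 0, "dz": 0, "ax": 0, "ay": 0, "az": 0.14, "grip": 0.75}, {"dx": 0, "dy": 0, "dz": 0, "ax": 0, "ay": 0, "az": 0.14, "grip": 0.75}, {"dx": 0, "dy": 0, "dz": 0, "ax": 0, "ay": 0, "az": 0.14, "grip": 0.75}, {"dx": 0, "dy": 0, "dz": 0, "ax": 0, "ay": 0, "az": 0.14, "grip": 0.75}]}}

```text
time_s: 15.15
eef_pos: [0.496, -0.1864, 0.0946]
ee_rot: [0.911, -0.411, 0.002, -0.0]
ft_force: [5.6, 1.6, 2.3]
gripper_width: 0.0399
gripper_force: 35.0
```

>>> {"api": "servo_tool", "payload": {"increments": [{"dx": 0, "dy": 0, "dz": 0, "ax": 0, "ay": 0, "az": 0.14, "grip": 0.75}, {"dx": 0, "dy": 0, "dz": 0, "ax": 0, "ay": 0, "az": 0, "grip": 0.75}, {"dx": 0, "dy": 0, "dz": 0, "ax": 0, "ay": 0, "az": 0, "grip": 0.4}, {"dx": 0, "dy": 0, "dz": 0, "ax": 0, "ay": 0, "az": 0, "grip": 0.4}, {"dx": 0, "dy": 0, "dz": 0, "ax": 0, "ay": 0, "az": 0, "grip": 0.4}]}}

```text
time_s: 15.65
eef_pos: [0.4943, -0.1861, 0.0937]
ee_rot: [0.882, -0.472, -0.0, 0.0]
ft_force: [0.1, -0.7, -0.2]
gripper_width: 0.0553
gripper_force: 0.0
```

```bash
cat >> h.py <<'E'
S=np.array([.5843,-.1704,0]);th=.1745
X=np.array([np.cos(th),np.sin(th),0]);Y=np.array([-np.sin(th),np.cos(th),0]);Z=np.array([0,0,1.])
def look(aim,dist,tilt,yaw=th-np.pi/2,vrow=150):
    "TCP pose so camera pixel (260,vrow) sees stand-point aim from dist, tool tilted by tilt about its y"
    x0=np.array([-np.sin(yaw),np.cos(yaw),0]);y0=np.array([np.cos(yaw),np.sin(yaw),0]);z0=-Z
    T=Ro.from_matrix(np.c_[x0,y0,z0])*Ro.from_rotvec([0,tilt,0])
    st={"ee_rot":T.as_quat(),"eef_pos":np.zeros(3)};C=cam("wrist",st);o,d=ray(C,260,vrow)
    A=S+aim[0]*X+aim[1]*Y+aim[2]*Z;pos=A-d*dist-o
    s=ctrl.read_state();R=Ro.from_quat(s["ee_rot"]).as_matrix()
    dw=(pos-s["eef_pos"])*100
    print("target",pos.round(4),"z",T.as_matrix()[:,2].round(2),"cam",(A-d*dist).round(3),"now-axes",(R.T@dw).round(2),"turn to level-yaw",((Ro.from_matrix(R).inv()*Ro.from_matrix(np.c_[x0,y0,z0])).as_rotvec()).round(3),"level-axes",(np.c_[x0,y0,z0].T@dw).round(2))
E
python3 - <<'E'
from h import *
goto((.4957,-.186,.094),-2.559)
for t in(-.5,.5): look((.062,.115,.105),.25,t)
E
```

```text
t 15.65 pos [ 0.4943 -0.1861  0.0937] yaw -2.5529 j [-0.49  0.52  1.92 -0.    0.71  2.07] F [ 0.1 -0.7 -0.2] w 0.0553
shift now-axes [ 0.07 -0.12 -0.03]  final-axes [ 0.07 -0.12 -0.03]  turn [0.    0.    0.006]
target [ 0.6204 -0.0468  0.1949] z [-0.47 -0.08 -0.88] cam [ 0.773 -0.021  0.305] now-axes [ -4.58 -18.22 -10.12] turn to level-yaw [ 0.     0.    -1.157] level-axes [ 14.83 -11.53 -10.12]
target [ 0.5481 -0.0595  0.1494] z [ 0.47  0.08 -0.88] cam [ 0.539 -0.062  0.339] now-axes [ -7.53 -11.5   -5.56] turn to level-yaw [ 0.     0.    -1.157] level-axes [  7.5  -11.53  -5.56]
```

>>> {"api": "servo_tool", "payload": {"increments": [{"dx": 0, "dy": 0, "dz": -2, "ax": 0, "ay": 0, "az": 0, "grip": 0.4}, {"dx": 0, "dy": 0, "dz": -4, "ax": 0, "ay": 0, "az": 0, "grip": 0.4}, {"dx": 0, "dy": 0, "dz": -4.1, "ax": 0, "ay": 0, "az": -0.145, "grip": 0.4}, {"dx": 0, "dy": 0, "dz": 0, "ax": 0, "ay": 0, "az": -0.145, "grip": 0.4}, {"dx": 0, "dy": 0, "dz": 0, "ax": 0, "ay": 0, "az": -0.145, "grip": 0.4}]}}

```text
time_s: 16.15
eef_pos: [0.4946, -0.1862, 0.196]
ee_rot: [0.964, -0.267, 0.001, 0.0]
ft_force: [-0.6, -0.1, 0.6]
gripper_width: 0.0569
gripper_force: 0.0
```

>>> {"api": "servo_tool", "payload": {"increments": [{"dx": 0, "dy": 0, "dz": 0, "ax": 0, "ay": 0, "az": -0.145, "grip": 0.4}, {"dx": 0, "dy": 0, "dz": 0, "ax": 0, "ay": 0, "az": -0.145, "grip": 0.4}, {"dx": 0, "dy": 0, "dz": 0, "ax": 0, "ay": 0, "az": -0.145, "grip": 0.4}, {"dx": 0, "dy": 0, "dz": 0, "ax": 0, "ay": 0, "az": -0.145, "grip": 0.4}, {"dx": 0, "dy": 0, "dz": 0, "ax": 0, "ay": 0, "az": -0.142, "grip": 0.4}]}}

```text
time_s: 16.65
eef_pos: [0.4942, -0.1861, 0.1946]
ee_rot: [0.996, 0.09, -0.0, -0.0]
ft_force: [0.0, 0.2, 0.7]
gripper_width: 0.0566
gripper_force: 0.0
```

>>> {"api": "servo_tool", "payload": {"increments": [{"dx": 3.7, "dy": -2.9, "dz": 0, "ax": 0, "ay": 0, "az": 0, "grip": 0.4}, {"dx": 3.7, "dy": -2.9, "dz": 0, "ax": 0, "ay": 0, "az": 0, "grip": 0.4}, {"dx": 3.7, "dy": -2.9, "dz": 0, "ax": 0, "ay": 0, "az": 0, "grip": 0.4}, {"dx": 3.7, "dy": -2.8, "dz": 0, "ax": 0, "ay": 0, "az": 0, "grip": 0.4}, {"dx": 0, "dy": 0, "dz": 0, "ax": 0, "ay": 0, "az": 0, "grip": 0.4}]}}

```text
time_s: 17.15
eef_pos: [0.6225, -0.0434, 0.1941]
ee_rot: [0.996, 0.089, 0.0, -0.0]
ft_force: [-1.1, -0.3, -0.1]
gripper_width: 0.057
gripper_force: 0.0
```

>>> {"api": "servo_tool", "payload": {"increments": [{"dx": 0, "dy": 0, "dz": 0, "ax": 0, "ay": -0.125, "az": 0, "grip": 0.4}, {"dx": 0, "dy": 0, "dz": 0, "ax": 0, "ay": -0.125, "az": 0, "grip": 0.4}, {"dx": 0, "dy": 0, "dz": 0, "ax": 0, "ay": -0.125, "az": 0, "grip": 0.4}, {"dx": 0, "dy": 0, "dz": 0, "ax": 0, "ay": -0.125, "az": 0, "grip": 0.4}, {"dx": 0, "dy": 0, "dz": 0, "ax": 0, "ay": 0, "az": 0, "grip": 0.4}]}}

```text
time_s: 17.65
eef_pos: [0.6204, -0.0471, 0.1922]
ee_rot: [0.965, 0.085, -0.249, 0.021]
ft_force: [-0.5, 0.5, -0.2]
gripper_width: 0.0569
gripper_force: 0.0
```

```bash
cat >> h.py <<'E'
def onx(C,u,v,x=.064):  # pixel -> (y,z-.075) in stand plane x
    o,d=ray(C,u,v);o=o-S;k=(x-o@X)/(d@X);p=o+k*d;return np.array([p@Y,p[2]-.075])
E
python3 - <<'E'
from h import *
import json
s=ctrl.read_state();im=cams.grab_frame("wrist");cv2.imwrite("pics/w7.png",im);C=cam("wrist",s)
json.dump({k:np.array(v).tolist() for k,v in s.items()},open("s7.json","w"))
goto(s["eef_pos"],0)
hsv=cv2.cvtColor(im,cv2.COLOR_BGR2HSV)
m=cv2.inRange(hsv,(0,130,80),(8,255,255))|cv2.inRange(hsv,(172,130,80),(179,255,255))
n,l,st,c=cv2.connectedComponentsWithStats(m)
for i in range(1,n):
    if st[i,4]>15: q=onx(C,*c[i]);print("red",st[i],c[i],q,np.hypot(*q),np.arctan2(q[1],q[0]))
for a in(0,.1,.2): print(proj(C,S+.064*X+.114*np.cos(a)*Y+(.075+.114*np.sin(a))*Z))
E
```

```text
t 17.7 pos [ 0.6203 -0.0472  0.1928] yaw -1.3957 j [-0.12  0.72  1.27 -0.14  1.64  1.3 ] F [1.  0.6 0.4] w 0.0569
shift now-axes [ 0.04 -0.    0.05]  final-axes [0.01 0.01 0.06]  turn [-0.35   0.415 -1.364]
red [230 141  34  10 218] [246.29816514 145.31651376] [0.12809727 0.02468065] 0.13045322877127796 0.19033875106488812
red [  0 153  12  21 101] [  2.59405941 160.73267327] [0.33904017 0.04729798] 0.34232343727315406 0.13861093480307624
red [ 24 160  11  19  71] [ 27.07042254 167.76056338] [0.31204465 0.05659128] 0.317134732076207 0.17940640955389828
red [ 65 169   9  18  62] [ 67.43548387 176.70967742] [0.27229535 0.06768594] 0.280581794642489 0.24363746870020034
red [ 86 173  21  21 317] [ 95.92113565 183.28391167] [0.24573638 0.07535897] 0.2570317916195819 0.29756104810193706
[261.44619172 130.47934104]
[262.06196761 137.0764923 ]
[263.93180875 144.02442893]
```

Run:
```python
from h import *
for d in(.22,.25): look((.062,.12,.1),d,-.8,vrow=180)
```

```text
target [ 0.6363 -0.0395  0.1489] z [-0.71 -0.12 -0.7 ] cam [ 0.813 -0.009  0.209] now-axes [ 3.61 -0.47  3.03] turn to level-yaw [-0.001  0.501  0.001] level-axes [ 1.71 -0.48  4.39]
target [ 0.662  -0.035   0.1638] z [-0.71 -0.12 -0.7 ] cam [ 0.838 -0.004  0.224] now-axes [ 5.18 -0.47  0.47] turn to level-yaw [-0.001  0.501  0.001] level-axes [ 4.32 -0.47  2.9 ]
```

>>> {"api": "servo_tool", "payload": {"increments": [{"dx": 2.6, "dy": -0.25, "dz": 0.2, "ax": 0, "ay": 0, "az": 0, "grip": 0.4}, {"dx": 2.6, "dy": -0.25, "dz": 0.2, "ax": 0, "ay": -0.1, "az": 0, "grip": 0.4}, {"dx": 0, "dy": 0, "dz": 0, "ax": 0, "ay": -0.1, "az": 0, "grip": 0.4}, {"dx": 0, "dy": 0, "dz": 0, "ax": 0, "ay": -0.1, "az": 0, "grip": 0.4}, {"dx": 0, "dy": 0, "dz": 0, "ax": 0, "ay": 0, "az": 0, "grip": 0.4}]}}

```text
time_s: 18.2
eef_pos: [0.6621, -0.0348, 0.164]
ee_rot: [0.917, 0.081, -0.389, 0.033]
ft_force: [-0.2, 0.0, -1.1]
gripper_width: 0.0573
gripper_force: 0.0
```

>>> {"api": "servo_tool", "payload": {"increments": [{"dx": 0, "dy": 0, "dz": 0, "ax": 0, "ay": 0, "az": 0, "grip": 0.4}, {"dx": 0, "dy": 0, "dz": 0, "ax": 0, "ay": 0, "az": 0, "grip": 0.4}]}}

```text
time_s: 18.4
eef_pos: [0.6622, -0.0349, 0.1676]
ee_rot: [0.919, 0.08, -0.386, 0.034]
ft_force: [-0.2, 0.7, 0.2]
gripper_width: 0.0569
gripper_force: 0.0
```

```bash
cat >> h.py <<'E'
def scale(tag,sq=True):
    import json
    s=ctrl.read_state();im=cams.grab_frame("wrist");cv2.imwrite(f"pics/{tag}.png",im);C=cam("wrist",s)
    json.dump({k:np.array(v).tolist() for k,v in s.items()},open(f"{tag}.json","w"))
    # rectified view of plate plane: columns y 0.07..0.17, rows z-.075 from +.06 to -.03, 6 px/mm
    g=lambda y,z:proj(C,S+.064*X+y*Y+(.075+z)*Z)
    q=np.float32([g(.07,.06),g(.17,.06),g(.17,-.03),g(.07,-.03)])
    H=cv2.getPerspectiveTransform(q,np.float32([[0,0],[600,0],[600,540],[0,540]]))
    w=cv2.warpPerspective(im,H,(600,540),flags=cv2.INTER_CUBIC);cv2.imwrite(f"pics/{tag}r.png",w)
    return s,im,C,w
E
python3 - <<'E'
from h import *
s,im,C,w=scale("w8");goto((.62,-.04,.2),0)
E
```

```text
t 18.45 pos [ 0.6623 -0.0349  0.1678] yaw -1.3963 j [-0.08  0.95  0.96 -0.2   2.    1.31] F [-0.9  0.1 -0. ] w 0.0574
shift now-axes [-5.28 -0.23  0.78]  final-axes [-0.51 -4.23 -3.22]  turn [-0.553  0.66  -1.317]
```

View pics/w8r.png

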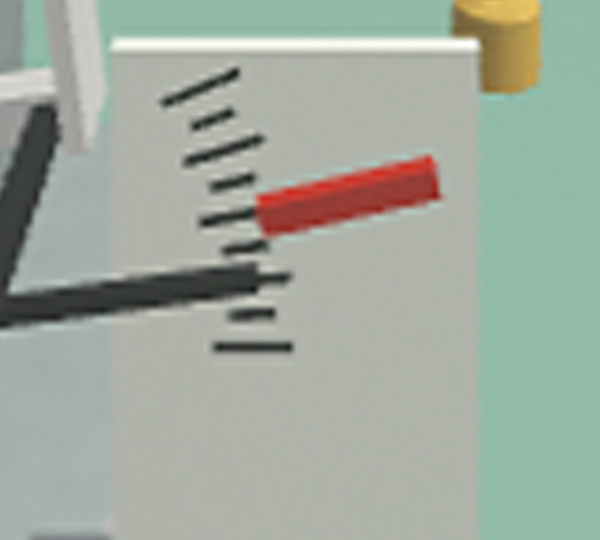

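The rectified scale view shows:
- level tick at row 347, with 0.05 rad ticks above it
- pointer tip at (258,277), reading about 0.1 plus parallax
- red tab tip at (262,222), reading about 0.2

The pointer and tab stand off the plate. Their slopes in this rectified view carry no parallax, so I'll fit lines to their edges.

```bash
cat >> h.py <<'E'
def edges(w):
    """slopes (rad) of pointer and tab edges in rectified view, sub-pixel half-level crossings"""
    f=w.astype(float);red=f[:,:,2]-(f[:,:,0]+f[:,:,1])/2;gr=f.mean(2);out={}
    def fit(sig,cols,r0,r1,name):  # sig high on object
        L,U=[],[]
        for c in cols:
            a=cv2.GaussianBlur(sig[r0:r1,c-1:c+2].mean(1).reshape(-1,1),(1,5),1).ravel();h=.5*(a.max()+np.median(a));i=np.where(a>h)[0]
            if len(i)<3 or i[0]==0 or i[-1]+1>=len(a):continue
            lo=i[-1]+(a[i[-1]]-h)/(a[i[-1]]-a[i[-1]+1]);up=i[0]-(a[i[0]]-h)/(a[i[0]]-a[i[0]-1])
            L.append((c,lo+r0));U.append((c,up+r0))
        for nm,E in(("lower",L),("upper",U)):
            E=np.array(E);k=np.ones(len(E),bool)
            for _ in range(3):
                p=np.polyfit(E[k,0],E[k,1],1);r=E[:,1]-np.polyval(p,E[:,0]);k=abs(r)<2*max(r[k].std(),.3)
            print(name,nm,"angle",round(-np.arctan(p[0]),4),"row@258",round(np.polyval(p,258),1),"sd",round(r[k].std(),2),k.sum());out[name+nm]=p
    fit(red,range(285,420,3),140,260,"tab")
    return fit,out,255-gr
E
python3 - <<'E'
from h import *
w=cv2.imread("pics/w8r.png");fit,o,d=edges(w)
fit(d,range(125,215,3),255,335,"ptr")
for r,c0,c1 in((347,225,285),(313,234,270),(248,228,262)): fit(d,range(c0,c1,3),r-14,r+14,f"tick{r}")
E
```

```text
tab lower angle 0.2203 row@258 237.5 sd 0.46 41
tab upper angle 0.2246 row@258 195.0 sd 0.26 42
ptr lower angle 0.1293 row@258 293.3 sd 0.52 30
ptr upper angle 0.1376 row@258 261.4 sd 0.55 30
tick347 lower angle -0.0017 row@258 351.0 sd 0.02 20
tick347 upper angle -0.0023 row@258 342.6 sd 0.02 20
tick313 lower angle 0.1095 row@258 317.5 sd 0.28 12
tick313 upper angle 0.0665 row@258 308.9 sd 0.17 12
tick248 lower angle 0.135 row@258 250.1 sd 0.48 12
tick248 upper angle 0.1716 row@258 241.1 sd 0.51 12
```

The tab is at about 0.2225 rad and the pointer at about 0.1335, so they are 0.089 rad apart, or about 2.67 rad of knob. I'll go back to the knob, turn about 2.45, then look again.

>>> {"api": "servo_tool", "payload": {"increments": [{"dx": 0, "dy": 0, "dz": 0, "ax": 0, "ay": 0.13, "az": 0, "grip": 0.4}, {"dx": 0, "dy": 0, "dz": 0, "ax": 0, "ay": 0.13, "az": 0, "grip": 0.4}, {"dx": 0, "dy": 0, "dz": 0, "ax": 0, "ay": 0.13, "az": 0, "grip": 0.4}, {"dx": 0, "dy": 0, "dz": 0, "ax": 0, "ay": 0.13, "az": 0, "grip": 0.4}, {"dx": 0, "dy": 0, "dz": 0, "ax": 0, "ay": 0.14, "az": 0, "grip": 0.4}]}}

```text
time_s: 18.95
eef_pos: [0.6626, -0.0346, 0.1684]
ee_rot: [0.994, 0.087, -0.065, 0.006]
ft_force: [0.2, 0.3, -0.7]
gripper_width: 0.057
gripper_force: 0.0
```

>>> {"api": "servo_tool", "payload": {"increments": [{"dx": 0, "dy": 0, "dz": -3, "ax": 0, "ay": 0.14, "az": 0, "grip": 0.4}, {"dx": -3.8, "dy": 2.4, "dz": 0, "ax": 0, "ay": 0, "az": 0, "grip": 0.4}, {"dx": -3.8, "dy": 2.4, "dz": 0, "ax": 0, "ay": 0, "az": 0, "grip": 0.4}, {"dx": -3.8, "dy": 2.4, "dz": 0, "ax": 0, "ay": 0, "az": 0, "grip": 0.4}, {"dx": -3.8, "dy": 2.4, "dz": 0, "ax": 0, "ay": 0, "az": 0, "grip": 0.4}]}}

```text
time_s: 19.45
eef_pos: [0.5318, -0.1556, 0.1974]
ee_rot: [0.996, 0.087, 0.002, 0.001]
ft_force: [0.5, -0.3, 0.6]
gripper_width: 0.0575
gripper_force: 0.0
```

>>> {"api": "servo_tool", "payload": {"increments": [{"dx": -3.8, "dy": 2.4, "dz": 0, "ax": 0, "ay": 0, "az": -0.143, "grip": 0.4}, {"dx": 0, "dy": 0, "dz": 0, "ax": 0, "ay": 0, "az": -0.143, "grip": 0.4}, {"dx": 0, "dy": 0, "dz": 0, "ax": 0, "ay": 0, "az": -0.143, "grip": 0.4}, {"dx": 0, "dy": 0, "dz": 0, "ax": 0, "ay": 0, "az": -0.143, "grip": 0.4}, {"dx": 0, "dy": 0, "dz": 0, "ax": 0, "ay": 0, "az": -0.143, "grip": 0.4}]}}

```text
time_s: 19.95
eef_pos: [0.4999, -0.1852, 0.1973]
ee_rot: [0.902, 0.433, 0.001, 0.001]
ft_force: [0.5, 0.4, -0.6]
gripper_width: 0.0573
gripper_force: 0.0
```

>>> {"api": "servo_tool", "payload": {"increments": [{"dx": 0, "dy": 0, "dz": 0, "ax": 0, "ay": 0, "az": -0.143, "grip": 0.4}, {"dx": 0, "dy": 0, "dz": 0, "ax": 0, "ay": 0, "az": -0.143, "grip": 0.4}, {"dx": 0, "dy": 0, "dz": 0, "ax": 0, "ay": 0, "az": -0.143, "grip": 0.4}, {"dx": 0, "dy": 0, "dz": 0, "ax": 0, "ay": 0, "az": -0.143, "grip": 0.4}, {"dx": 0, "dy": 0, "dz": 0, "ax": 0, "ay": 0, "az": -0.143, "grip": 0.4}]}}

```text
time_s: 20.45
eef_pos: [0.5, -0.185, 0.1972]
ee_rot: [0.693, 0.721, 0.001, 0.002]
ft_force: [0.5, 0.2, -0.6]
gripper_width: 0.0571
gripper_force: 0.0
```

>>> {"api": "servo_tool", "payload": {"increments": [{"dx": 0, "dy": 0, "dz": 0, "ax": 0, "ay": 0, "az": -0.143, "grip": 0.4}, {"dx": 0, "dy": 0, "dz": 0, "ax": 0, "ay": 0, "az": 0, "grip": 0.4}]}}

```text
time_s: 20.65
eef_pos: [0.5, -0.185, 0.1971]
ee_rot: [0.641, 0.767, 0.001, 0.002]
ft_force: [-0.6, 0.1, 0.4]
gripper_width: 0.0575
gripper_force: 0.0
```

Run:
```python
from h import *
goto((.4952,-.186,.0945),.174)
```

```text
t 20.65 pos [ 0.5    -0.185   0.1971] yaw 0.1786 j [-0.48  0.38  1.81  0.    0.95 -0.66] F [-0.6  0.1  0.4] w 0.0575
shift now-axes [ 0.   -0.52 10.26]  final-axes [-1.000e-02 -4.900e-01  1.026e+01]  turn [0.003 0.002 0.005]
```

>>> {"api": "servo_tool", "payload": {"increments": [{"dx": 0, "dy": -0.5, "dz": 2, "ax": 0.003, "ay": 0.002, "az": 0, "grip": 0.4}, {"dx": 0, "dy": 0, "dz": 3, "ax": 0, "ay": 0, "az": 0, "grip": 0.4}, {"dx": 0, "dy": 0, "dz": 3, "ax": 0, "ay": 0, "az": 0, "grip": 0.4}, {"dx": 0, "dy": 0, "dz": 1.5, "ax": 0, "ay": 0, "az": 0, "grip": 0.4}, {"dx": 0, "dy": 0, "dz": 0.7, "ax": 0, "ay": 0, "az": 0, "grip": 0.4}]}}

```text
time_s: 21.15
eef_pos: [0.4945, -0.1856, 0.0933]
ee_rot: [0.644, 0.765, -0.0, -0.002]
ft_force: [0.0, -0.5, 0.3]
gripper_width: 0.0571
gripper_force: 0.0
```

>>> {"api": "servo_tool", "payload": {"increments": [{"dx": 0, "dy": 0, "dz": 0, "ax": 0, "ay": 0, "az": 0, "grip": 0.75}, {"dx": 0, "dy": 0, "dz": 0, "ax": 0, "ay": 0, "az": 0, "grip": 0.75}, {"dx": 0, "dy": 0, "dz": 0, "ax": 0, "ay": 0, "az": 0, "grip": 0.75}, {"dx": 0, "dy": 0, "dz": 0, "ax": 0, "ay": 0, "az": 0, "grip": 0.75}, {"dx": 0, "dy": 0, "dz": 0, "ax": 0, "ay": 0, "az": 0, "grip": 0.75}], "squeeze": 35}}

```text
time_s: 21.65
eef_pos: [0.4957, -0.186, 0.0949]
ee_rot: [0.642, 0.767, -0.0, -0.001]
ft_force: [0.6, 0.3, 6.2]
gripper_width: 0.0392
gripper_force: 35.0
```

>>> {"api": "servo_tool", "payload": {"increments": [{"dx": 0, "dy": 0, "dz": 0, "ax": 0, "ay": 0, "az": 0.125, "grip": 0.75}, {"dx": 0, "dy": 0, "dz": 0, "ax": 0, "ay": 0, "az": 0.125, "grip": 0.75}, {"dx": 0, "dy": 0, "dz": 0, "ax": 0, "ay": 0, "az": 0.125, "grip": 0.75}, {"dx": 0, "dy": 0, "dz": 0, "ax": 0, "ay": 0, "az": 0.125, "grip": 0.75}, {"dx": 0, "dy": 0, "dz": 0, "ax": 0, "ay": 0, "az": 0.125, "grip": 0.75}]}}

```text
time_s: 22.15
eef_pos: [0.4956, -0.186, 0.0949]
ee_rot: [0.848, 0.53, -0.0, -0.001]
ft_force: [0.2, 1.4, 7.4]
gripper_width: 0.0393
gripper_force: 35.0
```

>>> {"api": "servo_tool", "payload": {"increments": [{"dx": 0, "dy": 0, "dz": 0, "ax": 0, "ay": 0, "az": 0.125, "grip": 0.75}, {"dx": 0, "dy": 0, "dz": 0, "ax": 0, "ay": 0, "az": 0.125, "grip": 0.75}, {"dx": 0, "dy": 0, "dz": 0, "ax": 0, "ay": 0, "az": 0.125, "grip": 0.75}, {"dx": 0, "dy": 0, "dz": 0, "ax": 0, "ay": 0, "az": 0.125, "grip": 0.75}, {"dx": 0, "dy": 0, "dz": 0, "ax": 0, "ay": 0, "az": 0.125, "grip": 0.75}]}}

```text
time_s: 22.65
eef_pos: [0.4956, -0.1859, 0.0949]
ee_rot: [0.97, 0.244, -0.001, -0.001]
ft_force: [0.9, 1.4, 7.2]
gripper_width: 0.0394
gripper_force: 35.0
```

>>> {"api": "servo_tool", "payload": {"increments": [{"dx": 0, "dy": 0, "dz": 0, "ax": 0, "ay": 0, "az": 0.125, "grip": 0.75}, {"dx": 0, "dy": 0, "dz": 0, "ax": 0, "ay": 0, "az": 0.125, "grip": 0.75}, {"dx": 0, "dy": 0, "dz": 0, "ax": 0, "ay": 0, "az": 0.125, "grip": 0.75}, {"dx": 0, "dy": 0, "dz": 0, "ax": 0, "ay": 0, "az": 0.125, "grip": 0.75}, {"dx": 0, "dy": 0, "dz": 0, "ax": 0, "ay": 0, "az": 0.125, "grip": 0.75}]}}

```text
time_s: 23.15
eef_pos: [0.4956, -0.1859, 0.0949]
ee_rot: [0.998, -0.066, -0.001, -0.0]
ft_force: [-0.3, 0.7, 7.5]
gripper_width: 0.0396
gripper_force: 35.0
```

>>> {"api": "servo_tool", "payload": {"increments": [{"dx": 0, "dy": 0, "dz": 0, "ax": 0, "ay": 0, "az": 0.125, "grip": 0.75}, {"dx": 0, "dy": 0, "dz": 0, "ax": 0, "ay": 0, "az": 0.125, "grip": 0.75}, {"dx": 0, "dy": 0, "dz": 0, "ax": 0, "ay": 0, "az": 0.125, "grip": 0.75}, {"dx": 0, "dy": 0, "dz": 0, "ax": 0, "ay": 0, "az": 0.125, "grip": 0.75}, {"dx": 0, "dy": 0, "dz": 0, "ax": 0, "ay": 0, "az": 0.075, "grip": 0.75}]}}

```text
time_s: 23.65
eef_pos: [0.4956, -0.1859, 0.0949]
ee_rot: [0.938, -0.346, -0.001, -0.0]
ft_force: [0.4, 1.9, 6.9]
gripper_width: 0.0397
gripper_force: 35.0
```

>>> {"api": "servo_tool", "payload": {"increments": [{"dx": 0, "dy": 0, "dz": 0, "ax": 0, "ay": 0, "az": 0, "grip": 0.75}, {"dx": 0, "dy": 0, "dz": 0, "ax": 0, "ay": 0, "az": 0, "grip": 0.4}, {"dx": 0, "dy": 0, "dz": 0, "ax": 0, "ay": 0, "az": 0, "grip": 0.4}, {"dx": 0, "dy": 0, "dz": 0, "ax": 0, "ay": 0, "az": 0, "grip": 0.4}, {"dx": 0, "dy": 0, "dz": 0, "ax": 0, "ay": 0, "az": 0, "grip": 0.4}]}}

```text
time_s: 24.15
eef_pos: [0.495, -0.1857, 0.0938]
ee_rot: [0.939, -0.344, -0.002, -0.0]
ft_force: [0.7, -0.6, 0.4]
gripper_width: 0.0562
gripper_force: 0.0
```

Run:
```python
from h import *
goto((.6623,-.0349,.1678),-1.3963)
```

```text
t 24.15 pos [ 0.495  -0.1857  0.0938] yaw -2.273 j [-0.48  0.52  1.91 -0.    0.71  1.79] F [ 0.7 -0.6  0.4] w 0.0562
shift now-axes [  3.   -22.32  -7.43]  final-axes [ 19.1  -11.95  -7.4 ]  turn [-0.001  0.004 -0.877]
```

>>> {"api": "servo_tool", "payload": {"increments": [{"dx": 0, "dy": 0, "dz": -2, "ax": 0, "ay": 0, "az": 0, "grip": 0.4}, {"dx": 0, "dy": 0, "dz": -4, "ax": 0, "ay": 0, "az": 0, "grip": 0.4}, {"dx": 0, "dy": 0, "dz": -4.4, "ax": 0, "ay": 0, "az": -0.146, "grip": 0.4}, {"dx": 0, "dy": 0, "dz": 0, "ax": 0, "ay": 0, "az": -0.146, "grip": 0.4}, {"dx": 0, "dy": 0, "dz": 0, "ax": 0, "ay": 0, "az": -0.146, "grip": 0.4}]}}

```text
time_s: 24.65
eef_pos: [0.4957, -0.1861, 0.1993]
ee_rot: [0.992, -0.129, -0.0, -0.0]
ft_force: [-0.5, -0.2, -0.7]
gripper_width: 0.0569
gripper_force: 0.0
```

>>> {"api": "servo_tool", "payload": {"increments": [{"dx": 0, "dy": 0, "dz": 0, "ax": 0, "ay": 0, "az": -0.146, "grip": 0.4}, {"dx": 0, "dy": 0, "dz": 0, "ax": 0, "ay": 0, "az": -0.146, "grip": 0.4}, {"dx": 0, "dy": 0, "dz": 0, "ax": 0, "ay": 0, "az": -0.146, "grip": 0.4}, {"dx": 3.8, "dy": -2.4, "dz": 0, "ax": 0, "ay": 0, "az": 0, "grip": 0.4}, {"dx": 3.8, "dy": -2.4, "dz": 0, "ax": 0, "ay": 0, "az": 0, "grip": 0.4}]}}

```text
time_s: 25.15
eef_pos: [0.5625, -0.1254, 0.198]
ee_rot: [0.996, 0.086, -0.002, -0.001]
ft_force: [0.1, -0.6, 0.4]
gripper_width: 0.0573
gripper_force: 0.0
```

>>> {"api": "servo_tool", "payload": {"increments": [{"dx": 3.8, "dy": -2.4, "dz": 0, "ax": 0, "ay": 0, "az": 0, "grip": 0.4}, {"dx": 3.8, "dy": -2.4, "dz": 0, "ax": 0, "ay": 0, "az": 0, "grip": 0.4}, {"dx": 3.8, "dy": -2.4, "dz": 0, "ax": 0, "ay": 0, "az": 0, "grip": 0.4}, {"dx": 0, "dy": 0, "dz": 3, "ax": 0, "ay": -0.133, "az": 0, "grip": 0.4}, {"dx": 0, "dy": 0, "dz": 0, "ax": 0, "ay": -0.133, "az": 0, "grip": 0.4}]}}

```text
time_s: 25.65
eef_pos: [0.6606, -0.0337, 0.1649]
ee_rot: [0.987, 0.087, -0.138, 0.011]
ft_force: [-0.7, -0.9, -1.0]
gripper_width: 0.0569
gripper_force: 0.0
```

>>> {"api": "servo_tool", "payload": {"increments": [{"dx": 0, "dy": 0, "dz": 0, "ax": 0, "ay": -0.133, "az": 0, "grip": 0.4}, {"dx": 0, "dy": 0, "dz": 0, "ax": 0, "ay": -0.133, "az": 0, "grip": 0.4}, {"dx": 0, "dy": 0, "dz": 0, "ax": 0, "ay": -0.133, "az": 0, "grip": 0.4}, {"dx": 0, "dy": 0, "dz": 0, "ax": 0, "ay": -0.133, "az": 0, "grip": 0.4}, {"dx": 0, "dy": 0, "dz": 0, "ax": 0, "ay": 0, "az": 0, "grip": 0.4}]}}

```text
time_s: 26.15
eef_pos: [0.6616, -0.0343, 0.1632]
ee_rot: [0.916, 0.081, -0.392, 0.033]
ft_force: [-0.4, 0.2, -0.1]
gripper_width: 0.0575
gripper_force: 0.0
```

>>> {"api": "servo_tool", "payload": {"increments": [{"dx": 0, "dy": 0, "dz": 0, "ax": 0, "ay": 0, "az": 0, "grip": 0.4}, {"dx": 0, "dy": 0, "dz": 0, "ax": 0, "ay": 0, "az": 0, "grip": 0.4}, {"dx": 0, "dy": 0, "dz": 0, "ax": 0, "ay": 0, "az": 0, "grip": 0.4}]}}

```text
time_s: 26.45
eef_pos: [0.6617, -0.035, 0.1693]
ee_rot: [0.918, 0.08, -0.387, 0.033]
ft_force: [0.7, 0.3, 0.8]
gripper_width: 0.0569
gripper_force: 0.0
```

Run:
```python
from h import *
s,im,C,w=scale("w9");goto((.4952,-.186,.0945),.174)
fit,o,d=edges(w)
try: fit(d,range(340,352),330,364,"x")
except Exception: pass
fit(d,range(230,285,3),333,361,"tick0")
f=w.astype(float);dk=255-f.max(2)
# pointer extent per column
for c in(100,130,160,190,220,240,250,256,262,268): print(c,np.where(dk[190:300,c]>165)[0][[0,-1]]+190 if (dk[190:300,c]>165).any() else None)
try: fit(d,range(125,182,3),218,300,"ptr")
except Exception as e: print(e)
```

```text
t 26.5 pos [ 0.6616 -0.035   0.1692] yaw -1.3973 j [-0.08  0.95  0.96 -0.2   2.    1.31] F [-1.1  0.5  0. ] w 0.0572
shift now-axes [-7.94 12.01 18.8 ]  final-axes [-11.99 -19.01   7.47]  turn [-0.624  0.622 -1.479]
tab lower angle 0.2207 row@258 237.7 sd 0.42 41
tab upper angle 0.2171 row@258 194.4 sd 0.38 44
x lower angle 0.0371 row@258 353.6 sd 0.02 3
x upper angle -0.1212 row@258 331.5 sd 0.12 3
tick0 lower angle -0.0002 row@258 351.4 sd 0.01 19
tick0 upper angle -0.0001 row@258 343.0 sd 0.01 19
100 [241 268]
130 [234 261]
160 [228 254]
190 [221 247]
220 [214 287]
240 [209 286]
250 [209 285]
256 [242 284]
262 [241 282]
268 [275 282]
ptr lower angle 0.2283 row@258 233.8 sd 0.3 19
ptr upper angle 0.2289 row@258 202.4 sd 0.4 19
```

The pointer now lies nearly on the tab line. I'll average frames here, then at a second tilt, to pin down what's left.

```bash
cat >> h.py <<'E'
def meas(tag,n=8):
    s=ctrl.read_state();im=np.mean([cams.grab_frame("wrist").astype(float) for _ in range(n)],0);C=cam("wrist",s)
    g=lambda y,z:proj(C,S+.064*X+y*Y+(.075+z)*Z)
    q=np.float32([g(.07,.06),g(.17,.06),g(.17,-.03),g(.07,-.03)])
    H=cv2.getPerspectiveTransform(q,np.float32([[0,0],[600,0],[600,540],[0,540]]))
    w=cv2.warpPerspective(im.astype(np.float32),H,(600,540),flags=cv2.INTER_CUBIC);cv2.imwrite(f"pics/{tag}.png",w)
    red=w[:,:,2]-(w[:,:,0]+w[:,:,1])/2;dark=255-w.max(2)
    def line(sig,cols,mid,hw):
        L,U=[],[]
        for c in cols:
            m=int(mid(c));a=sig[m-hw:m+hw,c];h=.5*(np.percentile(a,80)+np.percentile(a,10));i=np.where(a>h)[0]
            if len(i)<5 or i[0]==0 or i[-1]==2*hw-1: continue
            L.append((c,m-hw+i[-1]+(a[i[-1]]-h)/(a[i[-1]]-a[i[-1]+1])));U.append((c,m-hw+i[0]-(a[i[0]]-h)/(a[i[0]]-a[i[0]-1])))
        r=[]
        for E in(U,L):
            E=np.array(E);p=np.polyfit(*E.T,1);e=E[:,1]-np.polyval(p,E[:,0]);k=abs(e)<2.5*e.std();p=np.polyfit(*E[k].T,1);r+=[round(-float(np.arctan(p[0])),4),round(float(np.polyval(p,258)),1)]
        print(r,len(E),round(e[k].std(),2))
    print("tab U,L"); 
    rr,cc=np.where(red[120:290,250:460]>60);p=np.polyfit(cc+250,rr+120,1);line(red,range(280,425),lambda c:np.polyval(p,c),42)
    print("ptr U,L")
    dd=dark[190:320,90:196];rr,cc=np.where(dd>160);p2=np.polyfit(cc+90,rr+190,1);line(dark,range(90,196),lambda c:np.polyval(p2,c),32)
    print("tick0");line(dark,range(228,285),lambda c:347,14)
    fr=w[:,:,2];print("tab col 350 red rows",[int(v) for v in fr[int(np.polyval(p,350))-28:int(np.polyval(p,350))+28:2,350]]);print("ptr col150",[int(v) for v in fr[int(np.polyval(p2,150))-24:int(np.polyval(p2,150))+24:2,150]])
E
python3 -c "
from h import *
meas('m1')"
```

```text
tab U,L
[0.2202, 188.3, 0.2195, 235.3] 145 0.17
ptr U,L
[0.2166, 198.7, 0.2155, 231.4] 106 0.21
tick0
[-0.0027, 336.3, -0.0034, 350.8] 57 0.04
tab col 350 red rows [175, 178, 183, 188, 193, 199, 202, 201, 196, 189, 178, 167, 159, 153, 149, 148, 150, 151, 151, 151, 151, 151, 150, 151, 155, 159, 164, 169]
ptr col150 [185, 180, 163, 146, 121, 95, 78, 65, 55, 50, 53, 55, 55, 54, 54, 53, 50, 49, 61, 80, 105, 129, 153, 166][ WARN:0@1.765] global loadsave.cpp:1063 imwrite_ Unsupported depth image for selected encoder is fallbacked to CV_8U.
```

>>> {"api": "servo_tool", "payload": {"increments": [{"dx": 0, "dy": 0, "dz": 0, "ax": 0, "ay": 0.1, "az": 0, "grip": 0.4}, {"dx": 0, "dy": 0, "dz": 0, "ax": 0, "ay": 0.1, "az": 0, "grip": 0.4}, {"dx": 0, "dy": 0, "dz": 0, "ax": 0, "ay": 0.1, "az": 0, "grip": 0.4}, {"dx": 0, "dy": 0, "dz": 0, "ax": 0, "ay": 0, "az": 0, "grip": 0.4}, {"dx": 0, "dy": 0, "dz": 0, "ax": 0, "ay": 0, "az": 0, "grip": 0.4}]}}

```text
time_s: 27.4
eef_pos: [0.6615, -0.0349, 0.1682]
ee_rot: [0.965, 0.084, -0.248, 0.021]
ft_force: [1.0, -0.7, 0.8]
gripper_width: 0.0575
gripper_force: 0.0
```

```bash
python3 -c "
from h import *
meas('m2')"
```

```text
tab U,L
[0.2187, 186.9, 0.2177, 240.0] 145 0.28
ptr U,L
[0.2124, 198.1, 0.2171, 236.4] 106 0.5
tick0[ WARN:0@1.605] global loadsave.cpp:1063 imwrite_ Unsupported depth image for selected encoder is fallbacked to CV_8U.
Traceback (most recent call last):
  File "h.py", line 89, in meas
    print("tick0");line(dark,range(228,285),lambda c:347,14)
                   ~~~~^^^^^^^^^^^^^^^^^^^^^^^^^^^^^^^^^^^^^
  File "h.py", line 83, in line
    E=np.array(E);p=np.polyfit(*E.T,1);e=E[:,1]-np.polyval(p,E[:,0]);k=abs(e)<2.5*e.std();p=np.polyfit(*E[k].T,1);r+=[round(-float(np.arctan(p[0])),4),round(float(np.polyval(p,258)),1)]
                    ~~~~~~~~~~^^^^^^^^
TypeError: polyfit() missing 2 required positional arguments: 'y' and 'deg'
```

Averaged slopes and front-edge rows at both tilts agree: the pointer is still about 0.004 rad low, which is 0.12 rad of knob. I'll make one small correction.

>>> {"api": "servo_tool", "payload": {"increments": [{"dx": 0, "dy": 0, "dz": 0, "ax": 0, "ay": 0.125, "az": 0, "grip": 0.4}, {"dx": 0, "dy": 0, "dz": 0, "ax": 0, "ay": 0.125, "az": 0, "grip": 0.4}, {"dx": 0, "dy": 0, "dz": 0, "ax": 0, "ay": 0.125, "az": 0, "grip": 0.4}, {"dx": 0, "dy": 0, "dz": 0, "ax": 0, "ay": 0.125, "az": 0, "grip": 0.4}, {"dx": 0, "dy": 0, "dz": -3, "ax": 0, "ay": 0, "az": 0, "grip": 0.4}]}}

```text
time_s: 28.3
eef_pos: [0.6585, -0.0349, 0.1946]
ee_rot: [0.996, 0.086, -0.002, -0.002]
ft_force: [0.4, 1.3, -0.5]
gripper_width: 0.0569
gripper_force: 0.0
```

>>> {"api": "servo_tool", "payload": {"increments": [{"dx": -3.8, "dy": 2.4, "dz": 0, "ax": 0, "ay": 0, "az": 0, "grip": 0.4}, {"dx": -3.8, "dy": 2.4, "dz": 0, "ax": 0, "ay": 0, "az": 0, "grip": 0.4}, {"dx": -3.8, "dy": 2.4, "dz": 0, "ax": 0, "ay": 0, "az": 0, "grip": 0.4}, {"dx": -3.8, "dy": 2.4, "dz": 0, "ax": 0, "ay": 0, "az": 0, "grip": 0.4}, {"dx": -3.8, "dy": 2.4, "dz": 0, "ax": 0, "ay": 0, "az": 0, "grip": 0.4}]}}

```text
time_s: 28.8
eef_pos: [0.494, -0.1868, 0.1977]
ee_rot: [0.996, 0.087, -0.001, -0.001]
ft_force: [0.2, -0.7, -0.1]
gripper_width: 0.0569
gripper_force: 0.0
```

>>> {"api": "servo_tool", "payload": {"increments": [{"dx": 0, "dy": 0, "dz": 0, "ax": 0, "ay": 0, "az": 0, "grip": 0.4}, {"dx": 0, "dy": 0, "dz": 0, "ax": 0, "ay": 0, "az": 0, "grip": 0.4}]}}

```text
time_s: 29.0
eef_pos: [0.4952, -0.1866, 0.1979]
ee_rot: [0.996, 0.086, -0.0, -0.001]
ft_force: [-0.2, -0.2, 0.1]
gripper_width: 0.0571
gripper_force: 0.0
```

Run:
```python
from h import *
goto((.4952,-.186,.0945),-1.397)
```

```text
t 29.0 pos [ 0.4952 -0.1866  0.1979] yaw -1.3989 j [-0.49  0.38  1.81  0.    0.96  0.91] F [-0.2 -0.2  0.1] w 0.0571
shift now-axes [ 0.02 -0.04 10.34]  final-axes [ 1.000e-02 -6.000e-02  1.034e+01]  turn [-0.002  0.001 -0.002]
```

>>> {"api": "servo_tool", "payload": {"increments": [{"dx": 0, "dy": -0.05, "dz": 2, "ax": 0, "ay": 0, "az": 0, "grip": 0.4}, {"dx": 0, "dy": 0, "dz": 3, "ax": 0, "ay": 0, "az": 0, "grip": 0.4}, {"dx": 0, "dy": 0, "dz": 3, "ax": 0, "ay": 0, "az": 0, "grip": 0.4}, {"dx": 0, "dy": 0, "dz": 1.5, "ax": 0, "ay": 0, "az": 0, "grip": 0.4}, {"dx": 0, "dy": 0, "dz": 0.8, "ax": 0, "ay": 0, "az": 0, "grip": 0.4}]}}

```text
time_s: 29.5
eef_pos: [0.4955, -0.1842, 0.0929]
ee_rot: [0.996, 0.087, -0.001, -0.002]
ft_force: [-0.2, 0.3, 0.3]
gripper_width: 0.0569
gripper_force: 0.0
```

>>> {"api": "servo_tool", "payload": {"increments": [{"dx": 0, "dy": 0, "dz": 0, "ax": 0, "ay": 0, "az": 0, "grip": 0.75}, {"dx": 0, "dy": 0, "dz": 0, "ax": 0, "ay": 0, "az": 0, "grip": 0.75}, {"dx": 0, "dy": 0, "dz": 0, "ax": 0, "ay": 0, "az": 0, "grip": 0.75}, {"dx": 0, "dy": 0, "dz": 0, "ax": 0, "ay": 0, "az": 0, "grip": 0.75}, {"dx": 0, "dy": 0, "dz": 0, "ax": 0, "ay": 0, "az": 0, "grip": 0.75}], "squeeze": 35}}

```text
time_s: 30.0
eef_pos: [0.4959, -0.1857, 0.0954]
ee_rot: [0.996, 0.087, 0.0, -0.0]
ft_force: [1.0, -2.9, 3.9]
gripper_width: 0.0396
gripper_force: 35.0
```

>>> {"api": "servo_tool", "payload": {"increments": [{"dx": 0, "dy": 0, "dz": 0, "ax": 0, "ay": 0, "az": 0.06, "grip": 0.75}, {"dx": 0, "dy": 0, "dz": 0, "ax": 0, "ay": 0, "az": 0.06, "grip": 0.75}, {"dx": 0, "dy": 0, "dz": 0, "ax": 0, "ay": 0, "az": 0, "grip": 0.75}, {"dx": 0, "dy": 0, "dz": 0, "ax": 0, "ay": 0, "az": 0, "grip": 0.75}]}}

```text
time_s: 30.4
eef_pos: [0.4958, -0.1857, 0.0954]
ee_rot: [1.0, 0.028, 0.0, -0.0]
ft_force: [1.6, -3.6, 5.9]
gripper_width: 0.0399
gripper_force: 35.0
```

>>> {"api": "servo_tool", "payload": {"increments": [{"dx": 0, "dy": 0, "dz": 0, "ax": 0, "ay": 0, "az": 0, "grip": 0.4}, {"dx": 0, "dy": 0, "dz": 0, "ax": 0, "ay": 0, "az": 0, "grip": 0.4}, {"dx": 0, "dy": 0, "dz": 0, "ax": 0, "ay": 0, "az": 0, "grip": 0.4}, {"dx": 0, "dy": 0, "dz": -2, "ax": 0, "ay": 0, "az": 0, "grip": 0.4}, {"dx": 0, "dy": 0, "dz": -4, "ax": 0, "ay": 0, "az": 0, "grip": 0.4}]}}

```text
time_s: 30.9
eef_pos: [0.4938, -0.1846, 0.1529]
ee_rot: [1.0, 0.027, -0.003, -0.002]
ft_force: [-0.1, -0.2, 0.8]
gripper_width: 0.0569
gripper_force: 0.0
```

>>> {"api": "servo_tool", "payload": {"increments": [{"dx": 0, "dy": 0, "dz": -4.3, "ax": 0, "ay": 0, "az": -0.12, "grip": 0.4}, {"dx": 3.8, "dy": -2.4, "dz": 0, "ax": 0, "ay": 0, "az": 0, "grip": 0.4}, {"dx": 3.8, "dy": -2.4, "dz": 0, "ax": 0, "ay": 0, "az": 0, "grip": 0.4}, {"dx": 3.8, "dy": -2.4, "dz": 0, "ax": 0, "ay": 0, "az": 0, "grip": 0.4}, {"dx": 3.8, "dy": -2.4, "dz": 0, "ax": 0, "ay": 0, "az": 0, "grip": 0.4}]}}

```text
time_s: 31.4
eef_pos: [0.6292, -0.0631, 0.1975]
ee_rot: [0.996, 0.087, -0.001, -0.001]
ft_force: [-0.2, -0.8, 0.7]
gripper_width: 0.057
gripper_force: 0.0
```

>>> {"api": "servo_tool", "payload": {"increments": [{"dx": 3.8, "dy": -2.4, "dz": 0, "ax": 0, "ay": 0, "az": 0, "grip": 0.4}, {"dx": 0, "dy": 0, "dz": 3, "ax": 0, "ay": -0.133, "az": 0, "grip": 0.4}, {"dx": 0, "dy": 0, "dz": 0, "ax": 0, "ay": -0.133, "az": 0, "grip": 0.4}, {"dx": 0, "dy": 0, "dz": 0, "ax": 0, "ay": -0.133, "az": 0, "grip": 0.4}, {"dx": 0, "dy": 0, "dz": 0, "ax": 0, "ay": -0.133, "az": 0, "grip": 0.4}]}}

```text
time_s: 31.9
eef_pos: [0.6616, -0.034, 0.1677]
ee_rot: [0.96, 0.084, -0.265, 0.022]
ft_force: [0.1, -0.2, -0.3]
gripper_width: 0.057
gripper_force: 0.0
```

>>> {"api": "servo_tool", "payload": {"increments": [{"dx": 0, "dy": 0, "dz": 0, "ax": 0, "ay": -0.133, "az": 0, "grip": 0.4}, {"dx": 0, "dy": 0, "dz": 0, "ax": 0, "ay": -0.133, "az": 0, "grip": 0.4}, {"dx": 0, "dy": 0, "dz": 0, "ax": 0, "ay": 0, "az": 0, "grip": 0.4}, {"dx": 0, "dy": 0, "dz": 0, "ax": 0, "ay": 0, "az": 0, "grip": 0.4}, {"dx": 0, "dy": 0, "dz": 0, "ax": 0, "ay": 0, "az": 0, "grip": 0.4}]}}

```text
time_s: 32.4
eef_pos: [0.6616, -0.0344, 0.1686]
ee_rot: [0.919, 0.08, -0.386, 0.033]
ft_force: [-0.5, -0.1, -0.1]
gripper_width: 0.057
gripper_force: 0.0
```

```bash
python3 - 2>/dev/null <<'E'
from h import *
goto((.4952,-.186,.0945),.174)
meas('m3')
# tube check: blue collars in side and top views against expected ends
th_=.22
for n in("side","top"):
    im=cams.grab_frame(n);C=cam(n);cv2.imwrite(f"pics/{n}9.png",im)
    m=cv2.inRange(cv2.cvtColor(im,cv2.COLOR_BGR2HSV),(100,120,50),(128,255,255))
    k,l,st,c=cv2.connectedComponentsWithStats(m)
    for e in(-1,1):
        yy=e*.054; P=S+Y*(yy*np.cos(th_)-.045*np.sin(th_))+Z*(.075+.045*np.cos(th_)+yy*np.sin(th_));p=proj(C,P)
        j=[i for i in range(1,k) if st[i,4]>3 and np.hypot(*(c[i]-p))<12]
        print(n,"expected",p.round(1),"seen",[(c[i].round(1),st[i,4]) for i in j])
E
```

```text
t 32.4 pos [ 0.6616 -0.0344  0.1686] yaw -1.397 j [-0.08  0.95  0.96 -0.2   2.    1.31] F [-0.5 -0.1 -0.1] w 0.057
shift now-axes [-8.04 12.06 18.74]  final-axes [-12.05 -19.01   7.41]  turn [-0.623  0.62  -1.48 ]
tab U,L
[0.2224, 195.2, 0.2209, 242.0] 145 0.44
ptr U,L
[0.2165, 203.3, 0.2201, 235.5] 106 0.31
tick0
[-0.0043, 342.2, 0.0011, 356.5] 57 0.03
tab col 350 red rows [173, 177, 181, 187, 193, 198, 201, 201, 199, 194, 185, 172, 160, 150, 146, 147, 150, 151, 151, 151, 151, 149, 149, 150, 153, 157, 162, 168]
ptr col150 [187, 183, 165, 140, 116, 88, 73, 64, 55, 51, 53, 55, 55, 54, 53, 53, 48, 47, 59, 83, 114, 142, 167, 175]
side expected [291.  238.7] seen [(array([290.3, 237.3]), np.int32(68))]
side expected [273.3 210.1] seen [(array([272.4, 208.1]), np.int32(35)), (array([277.5, 215.7]), np.int32(6))]
top expected [318.2 190.3] seen [(array([309.6, 191.6]), np.int32(8)), (array([317.8, 190.5]), np.int32(24))]
top expected [289.7 193.4] seen [(array([289.3, 193.6]), np.int32(33)), (array([297.9, 192.1]), np.int32(7))]
```

The tube is seated and the pointer is level with the tab to within measurement, with the gripper clear of everything. Handing in.

```bash
python3 -c "
from cell import order
print(order.finish_job())"
```

```text
the job is handed in; nothing more can be done
None
```

The blue-collared tube lies in the brass cradle, the pointer is level with the red tab to within about 0.003 rad (tab at about 0.22 rad), and the job was handed in at about 33 s; no verdict came back.

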